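# Gauge two heat-sink cassettes and fit the right one into the cooler

## Task

Check the two finned heat-sink cassettes from the caddy one at a time: stand one fins down in the stepped go / no-go gauge and let go of it for a moment; the right one passes the green go gap and stops on the red no-go step, the wrong one sinks through to the floor. Then take it again and put it where it belongs before you try the other: the right one fully home in the cooler with its fins between the copper fins, the wrong one standing upright in the red tray. Never let a cassette topple, and leave the other things on the table where they are.

Things in the scene. Friction and masses are not known exactly. Their poses are not given: they have to be found in the camera images.
- cassette_a_mid (a point): loose heat-sink cassette, fins down, 0.2-0.4 kg, 95 mm tall. Aluminium block 62 (own x) x 46 (y) x 45 mm, blue patch on top; below hang 3 fins along x, 62 long, 5 thick, 50 deep. Right one: 44 mm over the outer fins; wrong one: 30 mm; gauge it to know which this is. Stands in a caddy bay, base 5 mm up. Point: centre, 47.5 mm above fin tips; x along 62 mm, z up. Half-turn symmetric.
- cassette_b_mid (a point): loose heat-sink cassette, fins down, 0.2-0.4 kg, 95 mm tall. Aluminium block 62 (own x) x 46 (y) x 45 mm, blue patch on top; below hang 3 fins along x, 62 long, 5 thick, 50 deep. Right one: 44 mm over the outer fins; wrong one: 30 mm; gauge it to know which this is. Stands in a caddy bay, base 5 mm up. Point: centre, 47.5 mm above fin tips; x along 62 mm, z up. Half-turn symmetric.
- caddy: fixed caddy, base 86 (x) x 124 (y) x 5 mm, two bays at y = -29 and +29 mm between white partitions along x (58 long, 4 thick, tops at 90 mm height; y = -58, 0, 58). A cassette stands in each, long side along x, top at 100 mm; only 4 mm free beside it, so grip it across its 62 mm: both ends are free. Origin: centre of underside, z up.
- gauge: fixed go / no-go gauge: channel along own x, 50 mm long, open ends, between jaws reaching y = +-46 mm. Heights over the table: floor 8 mm; red no-go gap 39 mm wide, 8 to 24; green go gap 47 mm wide, 24 to 46; steel lead-in slopes to 56 mm wide at 52. Cassettes go in from above, x along the channel. Origin: centre of underside, z up.
- gauge_step (a point): on the gauge's centre line at the height of the red no-go step, 24 mm over the table, 16 mm above the channel floor; x along the channel. The right cassette stops here with its fin tips (its centre 71.5 mm over the table); the wrong one sinks to the floor (centre 55.5 mm). Either way its block stays above the jaws, free on all four sides.
- cooler: fixed. Base 100 x 84 mm, top at 10 mm; 4 upright copper fins along own x, 60 mm long, 6.5 thick, thinning to 2 from 44 mm up to their tops at 56 mm height, at y = -29.25, -9.75, 9.75, 29.25 mm; at each x end a blue cheek 8 mm thick, 52 wide, inner faces 74 mm apart, flaring to 86 from 86 up to 97 mm height. Origin: centre of underside, z up.
- cooler_seat (a point): centre of the cooler's base plate top, 10 mm over the table: the right cassette's fin tips stand here when home (its centre 57.5 mm, top 105 mm over the table), long side along x, either way round, its 3 fins in the 3 gaps with 4 mm play a side, 6 mm at each cheek. No finger room at its ends there; its long sides, 46 mm apart, are free.
- reject_tray: fixed red open tray for the wrong cassette, 120 (x) x 100 (y) x 25 mm high outside, walls 4 mm, floor 4 to 5 mm thick. Origin: centre of the underside, z up.
- oil_bottle: bystander, leave alone: loose amber bottle, 34 mm across, 75 mm tall. Origin: centre of its underside or thereabouts.
- slide_box: bystander, leave alone: loose blue slide box 85 x 95 x 34 mm. Origin: centre of its underside or thereabouts.
- dish: bystander, leave alone: loose white dish 84 mm across, 16 mm high. Origin: centre of its underside or thereabouts.
- lens_mount: bystander, leave alone: loose black lens on a post and 50 mm square foot, 73 mm tall. Origin: centre of its underside or thereabouts.
- driver: bystander, leave alone: loose orange screwdriver 160 mm long, lying. Origin: centre of its underside or thereabouts.
- end_cap: bystander, leave alone: loose black cap, 44 mm across, 18 mm high. Origin: centre of its underside or thereabouts.
Not all that is in view belongs to the job. Leave any yellow look-alike of the part that bears cassette_b_mid alone.

How it is judged:
By the outcome, as a careful person would: the job done as asked, in the order asked, and still so for the second after the job is handed in, with the robot touching nothing.
It also fails if it takes over 72 s, if anything falls off the work surface, if the arm or the gripper's body presses on something with over 40 N, if the wrist force passes 120 N, or if a joint passes its speed limit or range.

## Robot

A 6-joint arm with a two-finger parallel gripper is mounted at the origin on the work surface. World frame = base frame: x ahead of the robot, y to its left, z up, the work surface at z = 0. Lengths are in mm, angles in rad, forces in N, time in s.
With the tool pointing down it reaches from about 350 to 975 mm from the base axis. Payload 7.1 kg.
Tool frame: the origin (TCP) lies at the very end of the fingers, on their centre line; the grasp point (between the pads) lies 19 mm behind it (ctrl.grip_depth is the distance from the TCP to the grasp point, in mm); x points along the fingers, z is the direction in which the jaws open and shut, and the axes are right-handed (so a half turn about x gives the same grasp; the last joint's range is limited). The gripper opens to 88 mm and grips with 3 to 60 N. Pads are 20 mm wide; open, the fingers measure 115 mm over their backs; the gripper's body (75 mm by 178 mm) begins 61 mm behind the grasp point.
Start: joints at [1.23, 0.423, 1.63, -0, 1.089, -0.019], TCP at [197.64, 592.911, 222.675] pointing down, gripper open.
Joint ranges: [-3, 3], [-0.9, 2.11], [0.09, 2.58], [-1.31, 4.45], [0.11, 2.69], [-2.54, 2.54]. Speed limits (rad/s): [2.39, 2.39, 3.01, 3.14, 3.14, 3.14].

## Interface

Orientations are given as a rotation vector (axis times angle).
In Python, from workcell import ctrl gives the robot as it stands. The module is installed in compiled form; this text tells all that it offers.
- The arm moves only by the tool send_rows, never from a script. Its argument "rows" is a list of rows, each a list of 4 numbers: the shift along the tool's x, y, z in mm, then the turn about the tool's x in rad. In form: [[x, y, z, turn], ...]. A call has 1 to 10 rows; each row shifts and turns the pose as measured when the row begins, along the tool's axes as they then stand; what a row does not reach is not made up. A row lasts 1/12 s, in which the tool goes at most 41.7 mm and 7.16 degrees, less where a joint would pass 70% of its speed; a pose out of reach is approached as far as the arm can. A call with a gripper value outside its range is refused whole. "fingers" is the opening, from 0 (shut) to 1 (fully open), set as the call begins (left out, the last holds). The fingers move at their own pace and stop on an object; the grip force is fixed at half the most. Time passes only in rows, so rows that do not move let the fingers close. It gives the time, the measured TCP pose, the force and the opening at its end, in the units of the state.
- ctrl.get_obs(): the state, without advancing time (a new reading comes with each control period).
- ctrl.get_image(name): name is "scene" or "top" or "wrist"; returns a dict with "img" (420x560x3 uint8, red, green, blue), "depth" (420x560 float32, mm along the optical axis (not along the pixel's ray), 0 where there is no reading), "mtx" (3x3 intrinsics, pixels), "dist_coeffs" ([k1, k2, p1, p2, k3] as OpenCV has them; the pictures are not rectified), "world_from_camera" (4x4, takes a point from camera to world coordinates). Camera axes: x right, y down, z forward; pixel columns grow to the right and rows downward; lengths in mm; the calibration is good to about 2 mm. A picture is of the moment at which its call begins.
- ctrl.close_job(): hands the job in, once; it reports no verdict.
The state is a dict: "t": time; "qpos": joint angles; "qvel": joint speeds; "joint_torque": joint torques, N m; "ee_pos": TCP position; "orientation": TCP orientation; "ft_force": force on the tool from outside, world axes, zero at the start; "moment": the same for the moment, N m; "width": finger opening in mm.
Only numpy, scipy, OpenCV 4.12 (cv2) and the standard library are available. Lean on these libraries where they do the work, as an engineer would, in place of code of your own. Each camera call takes 0.05 s, during which the arm holds its last target.

## Working session

There is one attempt and no reset: what is moved stays moved. The work goes in short steps, Python scripts to look and compute and a tool call to move; the robot and the scene stay as the last step left them, time stands still between calls to the robot, and variables do not carry over. Pictures are saved under pics/ and viewed, and the job is handed in when it is done.

Besides the shell and the picture viewer there is one more tool, called after "Request:" as name(argument=value, ...), one argument or row to a line, values as JSON. send_rows: Moves the arm, as the interface text tells. Its arguments: {"type":"object","properties":{"rows":{"type":"array"},"fingers":{"type":"number"}},"required":["rows"]}

```bash
mkdir -p pics; cat > h.py <<'E'
import numpy as np, cv2
from workcell import ctrl
from scipy.spatial.transform import Rotation as R
def save(n,im): cv2.imwrite('pics/'+n+'.png',cv2.cvtColor(im,cv2.COLOR_RGB2BGR))
def cloud(d):
    h,w=d['depth'].shape
    u,v=np.meshgrid(np.arange(w),np.arange(h))
    p=cv2.undistortPoints(np.stack([u,v],-1).reshape(-1,1,2).astype(float),np.array(d['mtx']),np.array(d['dist_coeffs'])).reshape(h,w,2)
    z=d['depth']; P=np.stack([p[...,0]*z,p[...,1]*z,z],-1)
    T=np.array(d['world_from_camera']); W=P@T[:3,:3].T+T[:3,3]
    W[z==0]=np.nan
    return W
E
python3 - <<'E'
from h import *
import pickle
for n in ['scene','top','wrist']:
    d=ctrl.get_image(n); save(n+'0',d['img']); pickle.dump(d,open(n+'0.pkl','wb'))
    print(n,np.array(d['world_from_camera']).round(2).tolist(),np.array(d['mtx']).round(1).tolist())
print(ctrl.get_obs(),ctrl.grip_depth)
E
```

```text
scene [[-0.55, 0.66, -0.51, 1072.17], [0.83, 0.43, -0.35, 333.22], [-0.01, -0.62, -0.79, 841.95], [0.0, 0.0, 0.0, 1.0]] [[396.6, 0.0, 274.3], [0.0, 396.6, 218.1], [0.0, 0.0, 1.0]]
top [[-0.0, -0.99, 0.17, 389.63], [-1.0, 0.0, -0.01, -17.29], [0.01, -0.17, -0.99, 1106.15], [0.0, 0.0, 0.0, 1.0]] [[399.8, 0.0, 273.7], [0.0, 399.8, 205.1], [0.0, 0.0, 1.0]]
wrist [[0.32, 0.92, 0.24, 131.98], [0.95, -0.31, -0.08, 613.26], [-0.0, 0.26, -0.97, 383.58], [0.0, 0.0, 0.0, 1.0]] [[318.8, 0.0, 278.8], [0.0, 318.8, 210.6], [0.0, 0.0, 1.0]]
{'t': 0.15, 'qpos': array([ 1.23005246e+00,  4.23680915e-01,  1.63050462e+00,  5.54023951e-06,
        1.08857583e+00, -1.89850472e-02]), 'qvel': array([ 0.00056952, -0.00291941, -0.00406058, -0.00021259,  0.00089642,
       -0.00104295]), 'joint_torque': array([ 1.95774342e-04, -5.44980240e+01, -2.73917431e+01,  6.44288748e-02,
        2.05071748e-02, -1.23946220e-04]), 'ee_pos': array([197.47024231, 592.53566181, 222.07437329]), 'orientation': array([-0.96967042,  1.34539961,  0.96857452]), 'ft_force': array([ 0.04536488, -0.5626388 ,  0.09955351]), 'moment': array([-0.00859182,  0.00227059,  0.03026808]), 'width': 87.7961062934783} 18.700000000000003
```

View pics/top0.png

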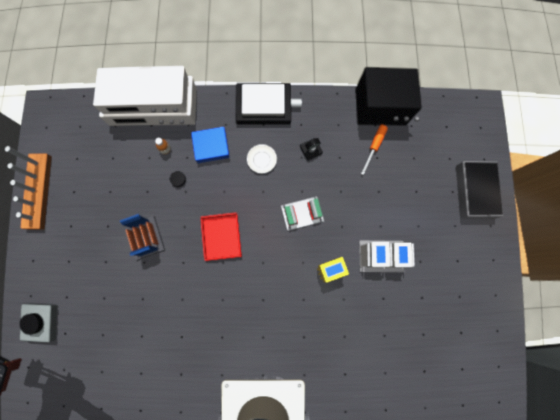

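View pics/scene0.png

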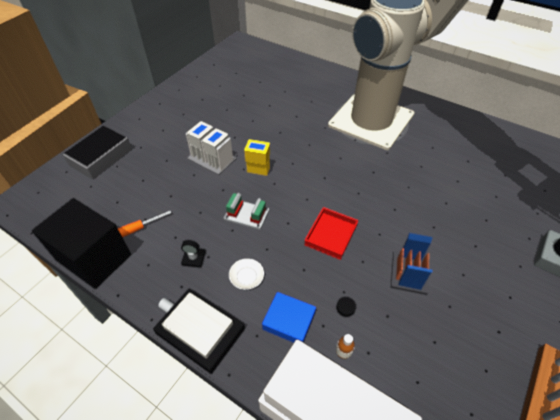

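View pics/wrist0.png

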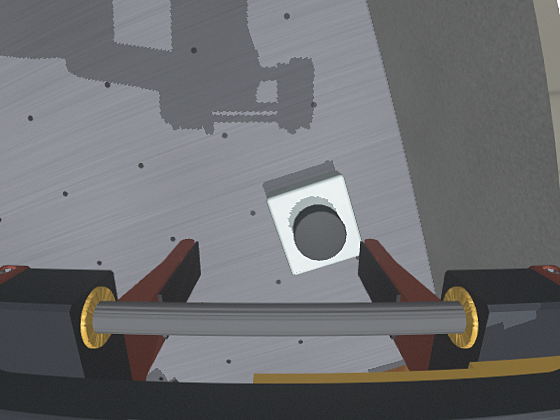

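The top view shows the caddy with two cassettes at about (390,255), the gauge at (302,214), the tray at (221,237), the cooler at (142,236), and a yellow look-alike at (334,269). Next I'll measure them.

```bash
cat > m.py <<'E'
from h import *
import pickle
for n in ['top','scene']:
    d=pickle.load(open(n+'0.pkl','rb')); W=cloud(d); im=d['img'].astype(int)
    r,g,b=im[...,0],im[...,1],im[...,2]
    X,Y,Z=W[...,0],W[...,1],W[...,2]
    hsv=cv2.cvtColor(d['img'],cv2.COLOR_RGB2HSV).astype(int); H,S,V=hsv[...,0],hsv[...,1],hsv[...,2]
    tz=np.nanmedian(Z[(abs(X-500)<200)&(abs(Y)<300)]); print(n,'table',tz)
    def rep(name,m):
        nl,l,st,c=cv2.connectedComponentsWithStats(m.astype(np.uint8))
        for i in range(1,nl):
            if st[i,4]<15: continue
            p=W[l==i]; p=p[~np.isnan(p[:,0])]
            q=p[:,:2].astype(np.float32)
            (cx,cy),(w,h),a=cv2.minAreaRect(q)
            print(name,c[i].round(0),'n',st[i,4],'med',np.median(p,0).round(1),'rect',round(cx,1),round(cy,1),round(w,1),round(h,1),round(a,1))
    blue=(H>100)&(H<125)&(S>150)&(V>80)
    rep('bluetop',blue&(Z>80)&(Z<120))
    rep('cheek',blue&(Z>50)&(Z<110)&(Y>150))
    rep('caddy+cas',(Z>70)&(Z<120)&(Y<-150)&(X<450))
    red=((H<8)|(H>172))&(S>150)&(V>80)
    rep('trayrim',red&(Z>18)&(Z<32))
    rep('trayall',red&(Z<32))
    rep('green',(H>40)&(H<95)&(S>60)&(Z>20))
    rep('gaugeall',(X>380)&(X<560)&(Y<0)&(Y>-190)&(Z>38)&(Z<60))
    rep('copper',(H<20)&(S>60)&(Z>30)&(Z<65)&(Y>200))
E
python3 m.py
python3 - <<'E'
from h import *
im=cv2.imread('pics/top0.png')
a=[im[230:280,310:420],im[190:240,250:360],im[205:265,110:220][:50]]
cv2.imwrite('pics/crop1.png',np.vstack([cv2.resize(x,None,fx=4,fy=4,interpolation=cv2.INTER_CUBIC) for x in a]))
im=cv2.imread('pics/scene0.png')
a=[im[110:180,170:280],im[185:235,210:320],im[225:295,360:470]]
cv2.imwrite('pics/crop2.png',np.vstack([cv2.resize(x,None,fx=3,fy=3,interpolation=cv2.INTER_CUBIC) for x in a]))
E
```

```text
top table 0.5740843641560787
bluetop [130. 219.] n 72 med [527.6 342.9  94.7] rect 528.5 342.4 8.2 49.0 20.2
bluetop [140. 250.] n 60 med [446.5 311.7  95.5] rect 447.3 312.0 8.9 47.4 20.9
bluetop [381. 254.] n 114 med [ 437.2 -299.8  101. ] rect 437.1 -299.0 19.9 35.6 89.7
bluetop [403. 254.] n 105 med [ 436.5 -358.4  100.9] rect 436.6 -358.1 18.1 35.9 89.3
bluetop [334. 269.] n 102 med [ 400.5 -180.3   95.5] rect 399.9 -180.6 17.1 36.3 20.8
cheek [130. 219.] n 72 med [527.6 342.9  94.7] rect 528.5 342.4 8.2 49.0 20.2
cheek [140. 251.] n 70 med [446.  311.7  95.1] rect 447.3 312.0 8.9 47.4 20.9
caddy+cas [390. 258.] n 865 med [ 427.2 -328.    99.7] rect 426.8 -328.0 122.1 46.1 89.7
caddy+cas [334. 269.] n 466 med [ 400.4 -180.5   95.3] rect 400.5 -180.8 46.6 62.4 19.1
trayrim [221. 236.] n 240 med [493.5 111.8  24.3] rect 491.3 115.5 118.1 99.7 6.7
trayall [221. 236.] n 1661 med [490.9 116.3   4.6] rect 493.0 117.4 125.2 104.2 6.4
green [317. 207.] n 75 med [ 566.4 -147.3   46.1] rect 566.1 -147.9 48.9 11.2 14.3
green [289. 215.] n 90 med [545.1 -70.9  45.6] rect 545.4 -70.3 49.4 13
[... 3037 characters left out ...]
9.] n 57 med [473.4 333.   48.5] rect 470.7 332.9 46.1 5.0 19.4
copper [426. 261.] n 54 med [468.2 351.4  46.9] rect 470.0 352.6 39.0 3.3 20.7
copper [345. 346.] n 167 med [754.2 286.6  48.7] rect 750.1 285.7 25.6 32.6 10.0
copper [546. 360.] n 15 med [549.5 637.8  30.7] rect 549.7 638.2 13.9 9.1 19.9
copper [549. 389.] n 55 med [607.3 653.8  31. ] rect 606.6 652.9 14.4 31.4 62.9
copper [540. 399.] n 23 med [632.6 644.7  30.6] rect 632.8 643.3 9.6 18.9 74.0
copper [556. 402.] n 29 med [624.5 670.7  30.9] rect 624.0 672.4 12.2 15.4 45.8
copper [547. 401.] n 24 med [631.5 655.5  31.1] rect 630.7 655.7 7.0 21.0 44.9
copper [538. 410.] n 46 med [656.7 645.4  30.7] rect 655.4 645.2 13.7 28.9 75.1
```

View pics/crop1.png

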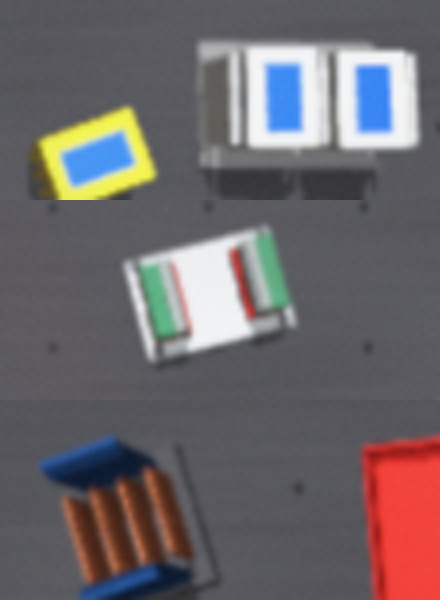

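View pics/crop2.png

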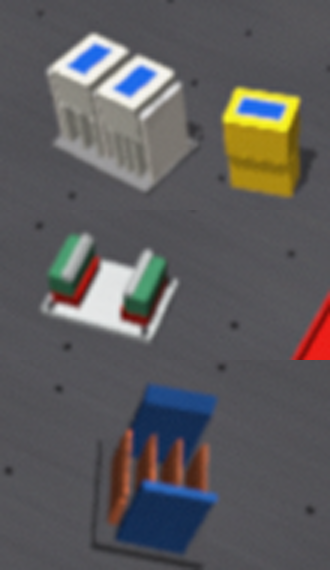

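```bash
cat >> h.py <<'E'
def st():
    o=ctrl.get_obs(); M=R.from_rotvec(o['orientation']).as_matrix()
    zy=np.degrees(np.arctan2(M[1,2],M[0,2]))
    print('t %.2f'%o['t'],'pos',o['ee_pos'].round(1),'jawyaw %.2f'%zy,'F',o['ft_force'].round(1),'w %.1f'%o['width'],'q6 %.2f'%o['qpos'][5],'down',M[:,0].round(3))
    return o,M
def plan(p=None,jaw=None):
    """turn first (jaw: jaw-axis yaw deg mod 180), then shift in tool axes after turn; also shift before turn"""
    o,M=st()
    zy=np.degrees(np.arctan2(M[1,2],M[0,2])); turn=0
    if jaw is not None:
        # turn about tool x (down): yaw decreases
        d=(jaw-zy+90)%180-90; turn=-np.radians(d)
        print('turn %.3f (other %.3f) q6->?'%(turn,turn-np.sign(turn)*np.pi))
    if p is not None:
        dw=np.array(p)-o['ee_pos']
        print('shift before turn',(M.T@dw).round(1),' after turn',((M@R.from_rotvec([turn,0,0]).as_matrix()).T@dw).round(1),'world',dw.round(1),'rows',np.linalg.norm(dw)/41.7)
E
python3 - <<'E'
from h import *
o,M=st(); print(M.round(3)); plan([430,300,240],110)
E
```

```text
t 0.15 pos [197.5 592.5 222.1] jawyaw 71.56 F [ 0.  -0.6  0.1] w 87.8 q6 -0.02 down [-0.    -0.001 -1.   ]
[[-0.    -0.949  0.316]
 [-0.001  0.316  0.949]
 [-1.     0.    -0.001]]
t 0.15 pos [197.5 592.5 222.1] jawyaw 71.56 F [ 0.  -0.6  0.1] w 87.8 q6 -0.02 down [-0.    -0.001 -1.   ]
turn -0.671 (other 2.471) q6->?
shift before turn [ -17.7 -313.1 -204. ]  after turn [ -17.7 -118.4 -354.4] world [ 232.5 -292.5   17.9] rows 8.971790944953943
```

Request:
send_rows(
  rows=[
    [-2,-37,-14,0],
    [-2,-37,-14,0],
    [-2,-37,-14,0],
    [-2,-37,-14,0],
    [-2,-37,-14,0],
    [-2,-37,-14,0],
    [-2,-37,-14,0],
    [-2,-37,-14,0],
    [-2,-37,-14,0],
    [-2,-37,-14,0],
  ],
  fingers=1,
)

```text
t: 0.98
ee_pos: [510.1, 337.3, 239.6]
orientation: [-0.98, 1.345, 0.98]
ft_force: [-0.2, 1.2, -0.6]
width: 87.6
```

```bash
python3 - <<'E'
from h import *
import pickle
d=ctrl.get_image('wrist'); save('w1',d['img']); pickle.dump(d,open('w1.pkl','wb')); st()
E
```

```text
t 1.03 pos [515.7 333.3 240.1] jawyaw 72.16 F [ 3.2 -2.3  0.9] w 88.2 q6 -0.70 down [-0.    -0.004 -1.   ]
```

View pics/w1.png

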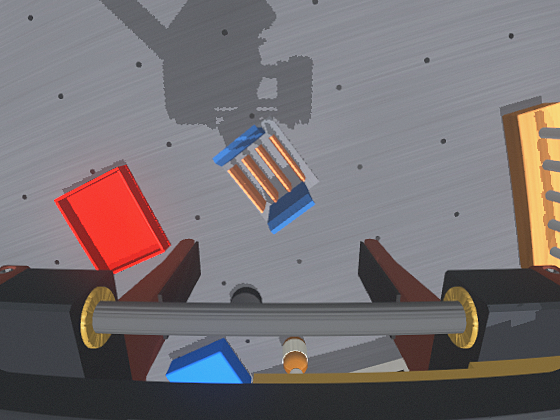

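The wrist view shows the cooler at about (265,175) and the tray at about (112,217), both unobstructed. I'll take one more still frame and measure from it.

```bash
cat > m2.py <<'E'
from h import *
import pickle,sys
def rep(W,name,m,mn=40):
    nl,l,s,c=cv2.connectedComponentsWithStats(m.astype(np.uint8))
    for i in range(1,nl):
        if s[i,4]<mn: continue
        p=W[l==i]; p=p[~np.isnan(p[:,0])]
        (cx,cy),(w,h),a=cv2.minAreaRect(p[:,:2].astype(np.float32))
        print(name,c[i].round(0),'n',s[i,4],'med',np.median(p,0).round(1),'rect',round(cx,1),round(cy,1),round(w,1),round(h,1),round(a,1))
def prep(d):
    W=cloud(d); hsv=cv2.cvtColor(d['img'],cv2.COLOR_RGB2HSV).astype(int); return W,W[...,2],hsv[...,0],hsv[...,1],hsv[...,2]
E
python3 - <<'E'
from m2 import *
d=ctrl.get_image('wrist'); pickle.dump(d,open('w2.pkl','wb')); st()
W,Z,H,S,V=prep(d)
print('table',np.nanmedian(Z[(Z<20)&(Z>-20)]))
blue=(H>100)&(H<125)&(S>130)&(W[...,0]<600)
rep(W,'cheektop',blue&(Z>91)&(Z<103))
rep(W,'copper',(H<20)&(S>60)&(Z>46)&(Z<65)&(W[...,1]<420))
red=((H<8)|(H>172))&(S>150)
rep(W,'trayrim',red&(Z>20)&(Z<32)&(W[...,1]<200))
rep(W,'tray',red&(Z<15)&(W[...,1]<200))
E
```

```text
t 1.08 pos [513.1 335.4 239.8] jawyaw 72.03 F [ 0.   0.9 -0. ] w 88.0 q6 -0.70 down [-0.002 -0.003 -1.   ]
table -0.3464320204336673
cheektop [238. 137.] n 453 med [447.6 312.9  95.8] rect 448.5 312.3 9.6 51.0 19.8
cheektop [294. 208.] n 477 med [529.4 342.5  95.6] rect 530.0 341.8 9.1 51.5 20.3
copper [289. 151.] n 267 med [477.5 354.1  53.2] rect 478.9 354.3 59.7 5.9 19.5
copper [274. 161.] n 250 med [483.8 335.8  53.1] rect 485.3 335.9 59.5 6.0 20.1
copper [261. 173.] n 245 med [492.1 318.4  52.9] rect 492.1 317.8 59.4 5.7 20.0
copper [248. 183.] n 223 med [497.9 300.2  52.7] rect 498.7 300.2 58.9 4.2 19.5
copper [297. 359.] n 269 med [739.3 285.3  50.8] rect 743.1 284.2 31.0 25.2 71.7
trayrim [111. 216.] n 1251 med [487.  118.9  24.1] rect 492.4 113.7 120.1 101.5 6.6
tray [147. 199.] n 471 med [483.  162.5   7.9] rect 486.6 162.8 119.3 3.5 6.4
tray [112. 217.] n 5309 med [491.8 105.5   3.8] rect 493.1 109.5 113.2 88.1 6.5
```

```bash
cat >> h.py <<'E'
def rows(p,jaw,n,nt=None,maxn=10):
    """n rows of translation, with turn spread over the first nt rows; print rounded rows"""
    o,M=st(); zy=np.degrees(np.arctan2(M[1,2],M[0,2]))
    d=(jaw-zy+90)%180-90; turn=-np.radians(d); nt=nt or n
    dw=(np.array(p)-o['ee_pos'])/n; out=[]
    M=M.copy()
    for i in range(max(n,nt)):
        s=M.T@dw if i<n else np.zeros(3); t=turn/nt if i<nt else 0
        out.append([round(float(v),1) for v in s]+[round(float(t),3)])
        M=M@R.from_rotvec([t,0,0]).as_matrix()
    print('len/row',np.linalg.norm(dw).round(1),'turn',round(turn,3))
    for i in range(0,len(out),maxn): print(out[i:i+maxn])
E
python3 -c "
from h import *
rows([569,-158,235],15,13)"
```

```text
t 1.08 pos [513.1 335.4 239.8] jawyaw 72.03 F [ 0.   0.9 -0. ] w 88.0 q6 -0.70 down [-0.002 -0.003 -1.   ]
len/row 38.2 turn 0.995
[[0.5, -15.8, -34.8, 0.077], [0.5, -18.4, -33.5, 0.077], [0.5, -20.9, -32.0, 0.077], [0.5, -23.3, -30.3, 0.077], [0.5, -25.6, -28.4, 0.077], [0.5, -27.6, -26.4, 0.077], [0.5, -29.6, -24.2, 0.077], [0.5, -31.3, -21.8, 0.077], [0.5, -32.9, -19.4, 0.077], [0.5, -34.3, -16.8, 0.077]]
[[0.5, -35.5, -14.1, 0.077], [0.5, -36.5, -11.4, 0.077], [0.5, -37.2, -8.5, 0.077]]
```

Request:
send_rows(
  rows=[
    [0.5,-16,-35,0.08],
    [0.5,-18,-33,0.08],
    [0.5,-21,-32,0.08],
    [0.5,-23,-30,0.08],
    [0.5,-26,-28,0.08],
    [0.5,-28,-26,0.08],
    [0.5,-30,-24,0.08],
    [0.5,-31,-22,0.08],
    [0.5,-33,-19,0.08],
    [0.5,-34,-17,0.08],
  ],
)

```text
t: 1.92
ee_pos: [543.4, -48.0, 232.2]
orientation: [-0.336, 1.55, 0.339]
ft_force: [0.3, -0.7, -0.2]
width: 87.9
```

Request:
send_rows(
  rows=[
    [0.5,-36,-14,0.08],
    [0.5,-36,-11,0.08],
    [0.5,-37,-9,0.08],
    [0,0,0,0],
  ],
)

```text
t: 2.25
ee_pos: [547.3, -170.2, 229.9]
orientation: [-0.134, 1.572, 0.135]
ft_force: [-0.4, 0.5, 0.7]
width: 88.2
```

```bash
cat > g.py <<'E'
from m2 import *
d=ctrl.get_image('wrist'); pickle.dump(d,open('w3.pkl','wb')); st(); save('w3',d['img'])
W,Z,H,S,V=prep(d)
print('table',np.nanmedian(Z[(Z<20)&(Z>-20)]))
G=(abs(W[...,0]-555)<90)&(abs(W[...,1]+108)<75)
rep(W,'green',G&(H>40)&(H<95)&(S>60)&(Z>10))
rep(W,'jaws',G&(Z>30))
rep(W,'jawtop',G&(Z>50))
red=((H<8)|(H>172))&(S>120)
rep(W,'red',red&G)
rep(W,'redstep',red&G&(Z>20))
C=(abs(W[...,0]-436)<70)&(abs(W[...,1]+328)<90)
rep(W,'castop',C&(Z>95)&(S>60),20)
rep(W,'alltop',C&(Z>95),20)
E
python3 g.py
```

```text
t 2.30 pos [ 546.9 -167.8  229.7] jawyaw 10.01 F [-0.5 -0.  -0.2] w 88.0 q6 -0.49 down [-0.007  0.002 -1.   ]
table -0.3493024278537007
green [296.  99.] n 580 med [548.2 -72.6  45.5] rect 550.6 -72.0 54.6 13.9 16.9
green [301. 175.] n 502 med [ 567.7 -149.5   45.5] rect 567.6 -149.5 49.5 12.3 14.3
jaws [296. 104.] n 1136 med [549.1 -77.6  46.2] rect 549.2 -77.3 50.6 23.1 14.4
jaws [300. 169.] n 1024 med [ 566.  -143.2   46.1] rect 566.2 -144.4 50.3 22.8 14.3
jaws [282. 346.] n 67945 med [ 547.4 -149.1  332.9] rect 547.7 -160.8 160.6 46.5 9.9
jawtop [297. 109.] n 277 med [550.3 -83.1  51.4] rect 550.8 -82.6 49.9 7.4 14.7
jawtop [300. 165.] n 238 med [ 563.1 -138.9   51.3] rect 564.5 -139.0 49.6 6.9 14.4
jawtop [282. 346.] n 67945 med [ 547.4 -149.1  332.9] rect 547.7 -160.8 160.6 46.5 9.9
red [296. 117.] n 155 med [552.4 -89.9  23.8] rect 552.9 -90.0 48.1 3.5 14.4
red [299. 156.] n 159 med [ 564.4 -131.4   23.5] rect 563.5 -131.4 48.4 4.2 14.2
red [ 12. 267.] n 53 med [ 467.4 -153.   313.2] rect 468.4 -152.8 6.9 1.3 11.7
red [549. 267.] n 54 med [ 619.9 -126.7  312.4] rect 618.7 -127.0 7.0 1.6 5.1
redstep [296. 117.] n 155 med [552.4 -89.9  23.8] rect 552.9 -90.0 48.1 3.5 14.4
redstep [299. 156.] n 159 med [ 564.4 -131.4   23.5] rect 563.5 -131.4 48.4 4.2 14.2
redstep [ 12. 267.] n 53 med [ 467.4 -153.   313.2] rect 468.4 -152.8 6.9 1.3 11.7
redstep [549. 267.] n 54 med [ 619.9 -126.7  312.4] rect 618.7 -127.0 7.0 1.6 5.1
castop [165. 352.] n 205 med [ 452.4 -361.6  100. ] rect 452.1 -360.3 25.9 15.6 81.2
alltop [133. 283.] n 79 med [ 412.3 -280.6   99.2] rect 410.9 -282.3 17.6 8.1 48.6
alltop [169. 353.] n 670 med [ 457.8 -362.6   99.7] rect 454.0 -359.7 46.2 29.4 87.4
```

View pics/w3.png

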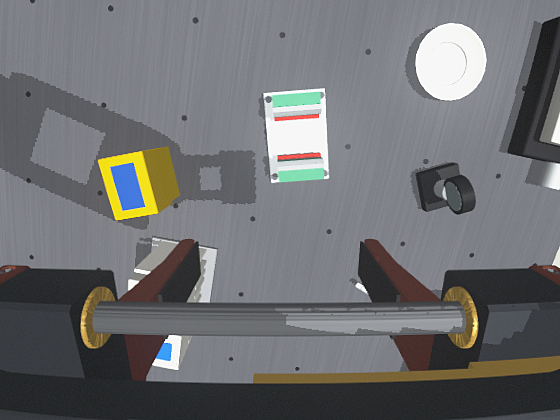

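The gauge shows at (297,135) in the wrist view. Its centre is about (558,-110.8) with yaw 14.3°. Next is the caddy view.

```bash
python3 -c "
from h import *
rows([437,-370,230],0,7)"
```

```text
t 2.30 pos [ 546.9 -167.8  229.7] jawyaw 10.01 F [-0.5 -0.  -0.2] w 88.0 q6 -0.49 down [-0.007  0.002 -1.   ]
len/row 32.9 turn 0.175
[[0.0, -25.7, -20.5, 0.025], [0.0, -26.2, -19.8, 0.025], [0.0, -26.7, -19.2, 0.025], [0.0, -27.2, -18.5, 0.025], [0.0, -27.6, -17.8, 0.025], [0.0, -28.1, -17.1, 0.025], [0.0, -28.5, -16.4, 0.025]]
```

Request:
send_rows(
  rows=[
    [0,-26,-20,0.025],
    [0,-26,-20,0.025],
    [0,-27,-19,0.025],
    [0,-27,-18,0.025],
    [0,-28,-18,0.025],
    [0,-28,-17,0.025],
    [0,-28,-16,0.025],
    [0,0,0,0],
  ],
)

```text
t: 2.97
ee_pos: [438.3, -363.1, 227.6]
orientation: [-0.005, 1.58, 0.018]
ft_force: [0.9, 0.2, -0.1]
width: 87.7
```

```bash
cat > c.py <<'E'
from m2 import *
d=ctrl.get_image('wrist'); pickle.dump(d,open('w4.pkl','wb')); st(); save('w4',d['img'])
W,Z,H,S,V=prep(d)
print('table',np.nanmedian(Z[(Z<20)&(Z>-20)]))
C=(abs(W[...,0]-436)<70)&(abs(W[...,1]+328)<90)&(Z<130)
rep(W,'patch',C&(Z>95)&(S>100),20)
rep(W,'alltop',C&(Z>96),20)
rep(W,'base',C&(Z<12)&(Z>2)&(V>120))
E
python3 c.py
```

```text
t 3.02 pos [ 439.1 -361.2  227.5] jawyaw 0.86 F [ 0.2 -0.6 -0.7] w 87.9 q6 -0.73 down [-0.009  0.01  -1.   ]
table -0.4177876991424512
patch [280. 135.] n 1268 med [ 438.4 -301.4   99.9] rect 439.1 -301.5 42.7 22.8 0.7
patch [277. 199.] n 1136 med [ 436.6 -359.6  100. ] rect 437.1 -359.8 24.2 42.7 89.3
alltop [280. 135.] n 3573 med [ 438.5 -300.9   99.7] rect 438.6 -301.5 45.8 61.6 89.8
alltop [277. 198.] n 3172 med [ 436.6 -358.4   99.7] rect 436.5 -359.6 46.0 62.2 89.5
base [248. 107.] n 44 med [ 400.2 -271.6    4.7] rect 400.0 -271.7 12.0 8.9 28.3
base [313. 157.] n 288 med [ 478.8 -336.7    4.6] rect 475.5 -330.8 123.3 10.5 89.1
base [245. 152.] n 126 med [ 396.4 -328.5    4.5] rect 397.9 -315.4 6.2 69.4 0.0
```

View pics/w4.png

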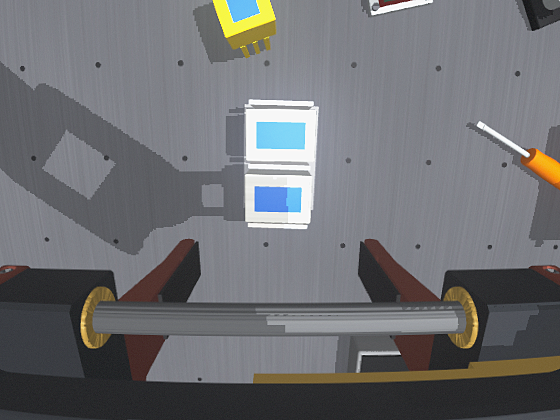

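Wrist view: near cassette patch at (280,135), far at (277,199). Both agree with the top and scene positions to within 2 mm. I'll take the near one first.

```bash
python3 -c "
from h import *
rows([438,-300.7,130],0,6)"
```

```text
t 3.02 pos [ 439.1 -361.2  227.5] jawyaw 0.86 F [ 0.2 -0.6 -0.7] w 87.9 q6 -0.73 down [-0.009  0.01  -1.   ]
len/row 19.1 turn 0.015
[[16.3, 9.9, 0.1, 0.003], [16.3, 9.9, 0.1, 0.003], [16.3, 9.9, 0.1, 0.003], [16.3, 9.9, 0.0, 0.003], [16.3, 9.9, 0.0, 0.003], [16.3, 9.9, -0.0, 0.003]]
```

Request:
send_rows(
  rows=[
    [16,10,0,0.003],
    [16,10,0,0.003],
    [16,10,0,0.003],
    [16,10,0,0.003],
    [16,10,0,0.003],
    [14,10,0,0],
    [0,0,0,0],
    [0,0,0,0],
  ],
)

```text
t: 3.68
ee_pos: [443.5, -282.4, 131.3]
orientation: [-0.004, 1.578, 0.025]
ft_force: [0.4, 0.2, 0.8]
width: 88.1
```

```bash
python3 -c "
from h import *
rows([438,-300.7,62],0,5)"
```

```text
t 3.68 pos [ 443.5 -282.4  131.3] jawyaw 1.04 F [0.4 0.2 0.8] w 88.1 q6 -0.62 down [-0.008  0.013 -1.   ]
len/row 14.4 turn 0.018
[[13.8, -3.8, -1.1, 0.004], [13.8, -3.8, -1.0, 0.004], [13.8, -3.8, -1.0, 0.004], [13.8, -3.8, -1.0, 0.004], [13.8, -3.8, -1.0, 0.004]]
```

Request:
send_rows(
  rows=[
    [0,-6,-2,0.005],
    [0,-6,-2,0.005],
    [0,-5,-1,0.005],
    [0,0,0,0],
    [0,0,0,0],
  ],
)

```text
t: 4.1
ee_pos: [441.3, -301.6, 134.4]
orientation: [0.004, 1.574, 0.012]
ft_force: [0.4, 0.0, 0.5]
width: 87.8
```

Request:
send_rows(
  rows=[
    [0,0,0,0],
    [0,0,0,0],
  ],
)

```text
t: 4.27
ee_pos: [441.4, -302.9, 135.2]
orientation: [0.005, 1.573, 0.01]
ft_force: [0.0, -0.3, 0.4]
width: 87.7
```

```bash
python3 -c "
from h import *
rows([438,-300.7,62],0,5)"
```

```text
t 4.27 pos [ 441.4 -302.9  135.2] jawyaw 0.18 F [ 0.  -0.3  0.4] w 87.7 q6 -0.64 down [-0.002  0.009 -1.   ]
len/row 14.7 turn 0.003
[[14.6, 0.3, -0.7, 0.001], [14.6, 0.3, -0.7, 0.001], [14.6, 0.3, -0.7, 0.001], [14.6, 0.3, -0.7, 0.001], [14.6, 0.3, -0.7, 0.001]]
```

Request:
send_rows(
  rows=[
    [14,0.4,-0.8,0],
    [14,0.4,-0.8,0],
    [14,0.4,-0.8,0],
    [12,0.4,-0.6,0],
    [8,0.4,-0.4,0],
    [0,0,0,0],
    [0,0,0,0],
  ],
)

```text
t: 4.85
ee_pos: [438.9, -302.1, 72.6]
orientation: [0.004, 1.569, 0.007]
ft_force: [-0.0, -0.2, -0.3]
width: 87.4
```

```bash
python3 -c "
from h import *
rows([438,-300.7,62],0,3)"
```

```text
t 4.85 pos [ 438.9 -302.1   72.6] jawyaw 0.08 F [-0.  -0.2 -0.3] w 87.4 q6 -0.64 down [ 0.002  0.007 -1.   ]
len/row 3.6 turn 0.001
[[3.5, 0.4, -0.3, 0.0], [3.5, 0.4, -0.3, 0.0], [3.5, 0.4, -0.3, 0.0]]
```

Request:
send_rows(
  rows=[
    [5,0.5,-0.4,0],
    [4,0.5,-0.3,0],
    [3,0,0,0],
    [0.5,0,0,0],
    [0.5,0,0,0],
  ],
)

```text
t: 5.27
ee_pos: [439.4, -301.8, 60.4]
orientation: [0.003, 1.567, 0.005]
ft_force: [0.1, 0.3, -0.3]
width: 88.1
```

Request:
send_rows(
  rows=[
    [0,0,0,0],
    [0,0,0,0],
    [0,0,0,0],
    [0,0,0,0],
    [0,0,0,0],
    [0,0,0,0],
  ],
  fingers=0,
)

```text
t: 5.77
ee_pos: [439.4, -301.9, 60.9]
orientation: [0.002, 1.566, 0.005]
ft_force: [1.0, -0.2, -1.2]
width: 61.7
```

```bash
python3 -c "
from h import *
st()"
```

```text
t 5.77 pos [ 439.4 -301.9   60.9] jawyaw 0.09 F [ 1.  -0.2 -1.2] w 61.7 q6 -0.64 down [ 0.004  0.005 -1.   ]
```

Request:
send_rows(
  rows=[
    [-6,0,0,0],
    [-10,0,0,0],
    [-12,0,0,0],
    [-14,0,0,0],
    [-14,0,0,0],
    [-14,0,0,0],
    [-14,0,0,0],
    [-12,0,0,0],
    [-8,0,0,0],
    [0,0,0,0],
  ],
)

```text
t: 6.6
ee_pos: [437.0, -300.9, 173.5]
orientation: [0.005, 1.569, 0.007]
ft_force: [0.9, -0.7, -3.0]
width: 62.5
```

```bash
python3 -c "
from h import *
st()"
```

```text
t 6.60 pos [ 437.  -300.9  173.5] jawyaw 0.08 F [ 0.9 -0.7 -3. ] w 62.5 q6 -0.64 down [ 0.001  0.007 -1.   ]
```

```bash
python3 -c "
from h import *
rows([548,-125,170],14.3,10)"
```

```text
t 6.60 pos [ 437.  -300.9  173.5] jawyaw 0.08 F [ 0.9 -0.7 -3. ] w 62.5 q6 -0.64 down [ 0.001  0.007 -1.   ]
len/row 20.8 turn -0.248
[[0.5, 17.6, 11.1, -0.025], [0.5, 17.3, 11.6, -0.025], [0.5, 17.0, 12.0, -0.025], [0.5, 16.7, 12.4, -0.025], [0.5, 16.4, 12.8, -0.025], [0.5, 16.1, 13.2, -0.025], [0.5, 15.7, 13.6, -0.025], [0.5, 15.4, 14.0, -0.025], [0.5, 15.0, 14.4, -0.025], [0.5, 14.7, 14.7, -0.025]]
```

Request:
send_rows(
  rows=[
    [0,10,6,-0.025],
    [0,17,12,-0.025],
    [0,17,12,-0.025],
    [0,17,12,-0.025],
    [0,17,13,-0.025],
    [0,17,13,-0.025],
    [0,16,14,-0.025],
    [0,16,14,-0.025],
    [0,12,11,-0.025],
    [0,8,8,-0.02],
  ],
)

```text
t: 7.43
ee_pos: [534.7, -128.6, 169.3]
orientation: [-0.197, 1.567, 0.216]
ft_force: [-0.1, -0.9, -2.6]
width: 62.1
```

Request:
send_rows(
  rows=[
    [0,4,4,0],
    [0,0,0,0],
    [0,0,0,0],
  ],
)

```text
t: 7.68
ee_pos: [537.6, -120.2, 167.7]
orientation: [-0.2, 1.569, 0.222]
ft_force: [0.0, -0.8, -3.1]
width: 62.2
```

```bash
python3 -c "
from h import *
rows([558,-110.8,150],14.3,5)"
```

```text
t 7.68 pos [ 537.6 -120.2  167.7] jawyaw 15.37 F [ 0.  -0.8 -3.1] w 62.2 q6 -0.52 down [-0.01   0.013 -1.   ]
len/row 5.7 turn 0.019
[[3.5, 0.7, 4.5, 0.004], [3.5, 0.7, 4.5, 0.004], [3.5, 0.7, 4.5, 0.004], [3.5, 0.7, 4.4, 0.004], [3.5, 0.8, 4.4, 0.004]]
```

Request:
send_rows(
  rows=[
    [3,0,4,0.005],
    [3,0,4,0.005],
    [3,0,4,0.005],
    [3,0,4,0.004],
    [2,0,2,0],
    [0,0,0,0],
    [0,0,0,0],
  ],
)

```text
t: 8.27
ee_pos: [555.2, -118.2, 151.2]
orientation: [-0.179, 1.573, 0.201]
ft_force: [0.4, -0.0, -2.8]
width: 61.8
```

```bash
python3 -c "
from h import *
rows([558.8,-112.3,120],14.3,5)
from m2 import *
d=ctrl.get_image('wrist'); save('w5',d['img'])
d=ctrl.get_image('scene'); save('s5',cv2.resize(d['img'][100:280,150:390],None,fx=3,fy=3))
"
```

```text
t 8.27 pos [ 555.2 -118.2  151.2] jawyaw 13.85 F [ 0.4 -0.  -2.8] w 61.8 q6 -0.48 down [-0.012  0.012 -1.   ]
len/row 6.4 turn -0.008
[[6.2, 0.9, 1.0, -0.002], [6.2, 0.9, 1.0, -0.002], [6.2, 0.9, 1.0, -0.002], [6.2, 0.9, 1.0, -0.002], [6.2, 0.9, 1.0, -0.002]]
```

View pics/w5.png

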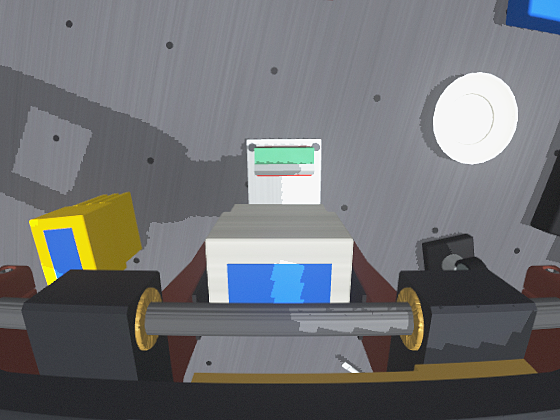

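View pics/s5.png

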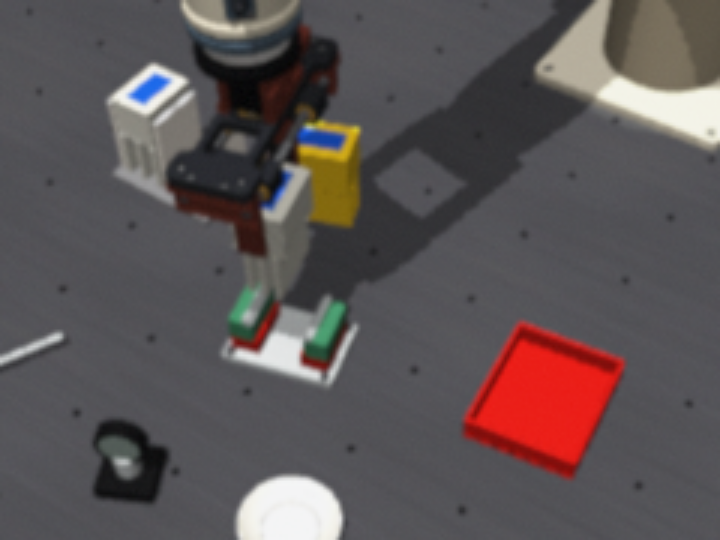

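Wrist view: the cassette is held straight at (280,255), with the gauge ahead at (284,170). I'll measure the held cassette relative to the TCP.

```bash
cat > held.py <<'E'
from m2 import *
d=ctrl.get_image('wrist'); o,M=st()
W,Z,H,S,V=prep(d)
P=(W-o['ee_pos'])@M   # tool coords: x down, y, z jaw
x,y,z=P[...,0],P[...,1],P[...,2]
t=(abs(z)<40)&(x<-25)&(x>-50)&(y<60)&(y>-40)
tt=P[t]; print('top x',np.median(tt[:,0]).round(1),'z range',np.percentile(tt[:,2],[1,99]).round(1),'ymax',np.percentile(tt[:,1],99.).round(1))
f=(abs(z)<28)&(x>-30)&(x<8)&(y<40)&(y>0); ff=P[f]
print('front y',np.median(ff[:,1]).round(1),'by height',[ (a,np.median(ff[(abs(ff[:,0]-a)<4),1]).round(1)) for a in (-25,-15,-5,3)])
A=np.c_[ff[:,2],ff[:,0],np.ones(len(ff))]; k=np.linalg.lstsq(A,ff[:,1],rcond=None)[0]; print('yaw/tilt slope deg',np.degrees(k[:2]).round(2))
E
python3 held.py
```

```text
t 8.42 pos [ 555.1 -118.1  151.5] jawyaw 13.86 F [-0.5  0.4 -3.6] w 62.0 q6 -0.48 down [-0.011  0.012 -1.   ]
top x -38.7 z range [-37.7  38. ] ymax 24.0
front y 23.6 by height [(-25, np.float64(23.6)), (-15, np.float64(23.6)), (-5, np.float64(23.6)), (3, np.float64(23.5))]
yaw/tilt slope deg [-0.02 -0.29]
```

Request:
send_rows(
  rows=[
    [5,1.2,0.9,-0.002],
    [6,1.2,0.9,-0.002],
    [6,1.2,0.9,-0.002],
    [6,1,0.8,-0.002],
    [4,0.5,0.5,0],
    [0,0,0,0],
    [0,0,0,0],
  ],
)

```text
t: 9.0
ee_pos: [557.2, -110.9, 121.5]
orientation: [-0.187, 1.572, 0.208]
ft_force: [-0.8, -0.3, -2.7]
width: 62.0
```

```bash
python3 -c "
from h import *
rows([558.7,-112,110],14.3,4)
"
```

```text
t 9.00 pos [ 557.2 -110.9  121.5] jawyaw 14.39 F [-0.8 -0.3 -2.7] w 62.0 q6 -0.48 down [-0.012  0.012 -1.   ]
len/row 2.9 turn 0.002
[[2.9, -0.4, 0.3, 0.0], [2.9, -0.4, 0.3, 0.0], [2.9, -0.4, 0.3, 0.0], [2.9, -0.4, 0.3, 0.0]]
```

Request:
send_rows(
  rows=[
    [3,-0.6,0.4,0],
    [3,-0.5,0.4,0],
    [3,-0.3,0.3,0],
    [3,0,0,0],
    [3,0,0,0],
    [0,0,0,0],
  ],
)

```text
t: 9.5
ee_pos: [559.0, -112.2, 105.3]
orientation: [-0.187, 1.571, 0.208]
ft_force: [-0.0, -0.0, -3.8]
width: 61.6
```

```bash
python3 -c "
from h import *
rows([558.7,-112,80],14.3,4)
"
```

```text
t 9.50 pos [ 559.  -112.2  105.3] jawyaw 14.38 F [-0.  -0.  -3.8] w 61.6 q6 -0.48 down [-0.011  0.012 -1.   ]
len/row 6.3 turn 0.001
[[6.3, -0.0, -0.0, 0.0], [6.3, -0.0, -0.0, 0.0], [6.3, -0.0, -0.0, 0.0], [6.3, -0.0, -0.0, 0.0]]
```

Request:
send_rows(
  rows=[
    [4,0,0,0],
    [4,0,0,0],
    [4,0,0,0],
    [4,0,0,0],
    [3,0,0,0],
    [0,0,0,0],
  ],
)

```text
t: 10.0
ee_pos: [558.8, -112.0, 84.2]
orientation: [-0.187, 1.571, 0.208]
ft_force: [-0.0, 1.0, -3.7]
width: 62.1
```

```bash
python3 -c "
from h import *
st()
"
```

```text
t 10.00 pos [ 558.8 -112.    84.2] jawyaw 14.37 F [-0.   1.  -3.7] w 62.1 q6 -0.48 down [-0.011  0.012 -1.   ]
```

In the green gap without contact. I'll lower it gently to feel for the step.

Request:
send_rows(
  rows=[
    [2,0,0,0],
    [2,0,0,0],
    [2,0,0,0],
    [0,0,0,0],
  ],
)

```text
t: 10.33
ee_pos: [558.8, -111.9, 77.5]
orientation: [-0.187, 1.571, 0.208]
ft_force: [-1.0, 0.6, -3.6]
width: 62.0
```

Request:
send_rows(
  rows=[
    [1.5,0,0,0],
    [1.5,0,0,0],
    [0,0,0,0],
  ],
)

```text
t: 10.58
ee_pos: [558.9, -111.9, 74.4]
orientation: [-0.187, 1.571, 0.208]
ft_force: [0.3, 0.3, -3.2]
width: 62.2
```

Past the step at 80 without contact, so this looks like the wrong one. I'll continue to the floor.

Request:
send_rows(
  rows=[
    [2,0,0,0],
    [2,0,0,0],
    [2,0,0,0],
    [1,0,0,0],
    [0,0,0,0],
  ],
)

```text
t: 11.0
ee_pos: [559.1, -111.8, 66.8]
orientation: [-0.187, 1.57, 0.207]
ft_force: [0.4, -0.1, -4.5]
width: 61.9
```

Request:
send_rows(
  rows=[
    [1,0,0,0],
    [1,0,0,0],
    [0,0,0,0],
  ],
)

```text
t: 11.25
ee_pos: [559.0, -111.8, 64.5]
orientation: [-0.187, 1.57, 0.207]
ft_force: [-0.3, 0.1, -2.6]
width: 61.9
```

Now on the floor; let go.

Request:
send_rows(
  rows=[
    [0,0,0,0],
    [0,0,0,0],
    [0,0,0,0],
    [0,0,0,0],
    [0,0,0,0],
    [0,0,0,0],
    [0,0,0,0],
  ],
  fingers=1,
)

```text
t: 11.83
ee_pos: [561.0, -112.3, 66.4]
orientation: [-0.188, 1.566, 0.206]
ft_force: [-0.6, -0.6, -0.2]
width: 87.7
```

```bash
python3 held.py; python3 -c "
from m2 import *
d=ctrl.get_image('scene'); save('s6',cv2.resize(d['img'][100:280,150:390],None,fx=3,fy=3))
W,Z,H,S,V=prep(d)
rep(W,'patch',(abs(W[...,0]-558)<70)&(abs(W[...,1]+110)<60)&(S>100)&(H>100)&(H<125)&(Z>70)&(Z<150),10)
d=ctrl.get_image('top')
W,Z,H,S,V=prep(d)
rep(W,'patch',(abs(W[...,0]-558)<70)&(abs(W[...,1]+110)<60)&(S>100)&(H>100)&(H<125)&(Z>70)&(Z<150),10)
"
```

```text
t 11.88 pos [ 561.  -112.2   66.4] jawyaw 14.37 F [-0.8 -0.4  0.2] w 87.9 q6 -0.48 down [-0.006  0.011 -1.   ]
top x -36.1 z range [-32.1  28. ] ymax 25.4
front y 24.9 by height [(-25, np.float64(25.1)), (-15, np.float64(25.0)), (-5, np.float64(24.8)), (3, np.float64(24.7))]
yaw/tilt slope deg [ 0.42 -0.71]
patch [247. 188.] n 28 med [ 546.7 -104.6  101.5] rect 550.9 -104.3 30.5 9.3 19.4
```

View pics/s6.png

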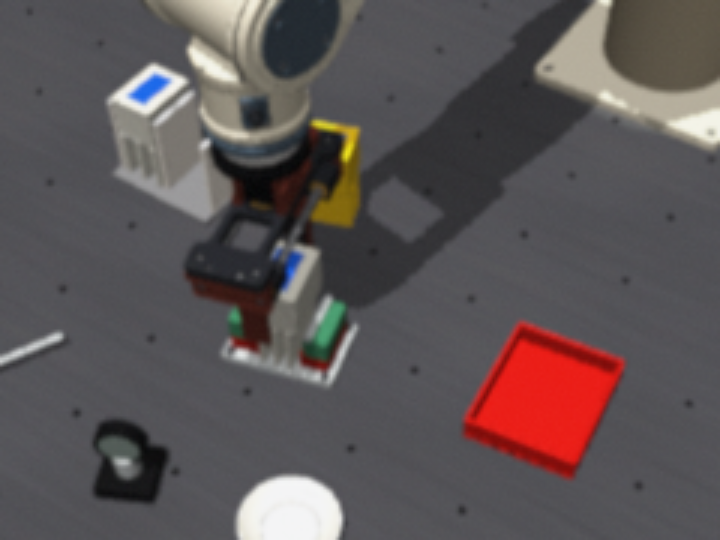

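Its top is at 102.5 mm (103 expected), so it is standing on the floor: the wrong cassette. Re-grip it and take it to the red tray.

Request:
send_rows(
  rows=[
    [0.5,1,-1,0],
    [0.5,0.5,-1,0],
    [0,0,0,0],
  ],
)

```text
t: 12.23
ee_pos: [558.3, -111.2, 65.2]
orientation: [-0.188, 1.567, 0.206]
ft_force: [0.2, -0.2, 0.2]
width: 88.1
```

Request:
send_rows(
  rows=[
    [0,0,0,0],
    [0,0,0,0],
    [0,0,0,0],
    [0,0,0,0],
    [0,0,0,0],
    [0,0,0,0],
  ],
  fingers=0,
)

```text
t: 12.73
ee_pos: [558.1, -111.1, 65.0]
orientation: [-0.188, 1.567, 0.206]
ft_force: [0.1, 0.1, 0.8]
width: 61.9
```

Request:
send_rows(
  rows=[
    [-4,0,0,0],
    [-8,0,0,0],
    [-10,0,0,0],
    [-11,0,0,0],
    [-11,0,0,0],
    [-11,0,0,0],
    [-8,0,0,0],
    [-4,0,0,0],
    [0,0,0,0],
  ],
)

```text
t: 13.48
ee_pos: [557.9, -111.8, 139.8]
orientation: [-0.188, 1.567, 0.206]
ft_force: [0.3, -0.3, -3.6]
width: 61.9
```

```bash
python3 held.py; python3 -c "
from h import *
rows([492,114.5,130],6.5,12)"
```

```text
t 13.53 pos [ 557.9 -111.8  139.4] jawyaw 14.37 F [-0.3 -1.1 -3.5] w 61.6 q6 -0.48 down [-0.007  0.011 -1.   ]
top x -37.9 z range [-37.8  37.8] ymax 23.5
front y 23.0 by height [(-25, np.float64(23.1)), (-15, np.float64(23.0)), (-5, np.float64(22.9)), (3, np.float64(22.8))]
yaw/tilt slope deg [ 0.37 -0.74]
t 13.53 pos [ 557.9 -111.8  139.4] jawyaw 14.37 F [-0.3 -1.1 -3.5] w 61.6 q6 -0.48 down [-0.007  0.011 -1.   ]
len/row 19.7 turn 0.137
[[1.0, 19.6, -0.6, 0.011], [1.0, 19.6, -0.9, 0.011], [1.0, 19.6, -1.1, 0.011], [1.0, 19.6, -1.3, 0.011], [1.0, 19.6, -1.5, 0.011], [1.0, 19.5, -1.8, 0.011], [1.0, 19.5, -2.0, 0.011], [1.0, 19.5, -2.2, 0.011], [1.0, 19.5, -2.4, 0.011], [1.0, 19.4, -2.6, 0.011]]
[[1.0, 19.4, -2.9, 0.011], [1.0, 19.4, -3.1, 0.011]]
```

Request:
send_rows(
  rows=[
    [0,10,0,0.01],
    [0.5,18,-1,0.01],
    [0.5,20,-1,0.01],
    [0.5,20,-1,0.01],
    [0.5,20,-1.5,0.01],
    [0.5,20,-2,0.01],
    [0.5,20,-2,0.01],
    [0.5,20,-2,0.01],
    [0.5,20,-2,0.01],
    [0.5,18,-3,0.01],
  ],
)

```text
t: 14.37
ee_pos: [501.7, 71.2, 133.2]
orientation: [-0.101, 1.58, 0.119]
ft_force: [-0.0, -0.2, -3.4]
width: 62.0
```

Request:
send_rows(
  rows=[
    [0.5,12,-3,0.01],
    [0,6,-2,0.01],
    [0,3,0,0],
    [0,0,0,0],
    [0,0,0,0],
  ],
)

```text
t: 14.78
ee_pos: [490.9, 94.7, 131.1]
orientation: [-0.088, 1.585, 0.105]
ft_force: [0.1, -0.6, -2.9]
width: 62.0
```

```bash
python3 -c "
from h import *
rows([492,114.5,100],6.5,5)"
```

```text
t 14.78 pos [490.9  94.7 131.1] jawyaw 7.04 F [ 0.1 -0.6 -2.9] w 62.0 q6 0.02 down [-0.017  0.01  -1.   ]
len/row 7.4 turn 0.009
[[6.3, 3.8, 0.8, 0.002], [6.3, 3.8, 0.8, 0.002], [6.3, 3.8, 0.8, 0.002], [6.3, 3.8, 0.8, 0.002], [6.3, 3.8, 0.8, 0.002]]
```

Request:
send_rows(
  rows=[
    [6,3.5,1,0.002],
    [6,3.5,1,0.002],
    [6,3.5,1,0.002],
    [6,3.5,1,0],
    [6,3,0,0],
    [5,0,0,0],
    [4,0,0,0],
    [0,0,0,0],
  ],
)

```text
t: 15.45
ee_pos: [493.4, 112.1, 87.1]
orientation: [-0.081, 1.586, 0.097]
ft_force: [-0.1, -0.7, -3.3]
width: 62.0
```

```bash
python3 held.py; python3 -c "
from h import *
rows([492,114.5,62],6.5,5)"
```

```text
t 15.50 pos [493.5 112.   87.4] jawyaw 6.49 F [-0.5  0.4 -3.5] w 61.8 q6 0.06 down [-0.017  0.009 -1.   ]
top x -37.3 z range [-37.7  38. ] ymax 23.7
front y 23.2 by height [(-25, np.float64(23.3)), (-15, np.float64(23.2)), (-5, np.float64(23.0)), (3, np.float64(22.9))]
yaw/tilt slope deg [ 0.37 -0.76]
t 15.50 pos [493.5 112.   87.4] jawyaw 6.49 F [-0.5  0.4 -3.5] w 61.8 q6 0.06 down [-0.017  0.009 -1.   ]
len/row 5.1 turn -0.0
[[5.1, 0.5, -0.2, -0.0], [5.1, 0.5, -0.2, -0.0], [5.1, 0.5, -0.2, -0.0], [5.1, 0.5, -0.2, -0.0], [5.1, 0.5, -0.2, -0.0]]
```

Request:
send_rows(
  rows=[
    [5,0.4,-0.2,0],
    [5,0.4,-0.2,0],
    [4,0.4,-0.2,0],
    [3,0,0,0],
    [2,0,0,0],
    [1,0,0,0],
    [0,0,0,0],
  ],
)

```text
t: 16.08
ee_pos: [492.9, 113.3, 65.9]
orientation: [-0.081, 1.584, 0.097]
ft_force: [0.3, -0.4, -3.8]
width: 62.1
```

Request:
send_rows(
  rows=[
    [1,0,0,0],
    [1,0,0,0],
    [0,0,0,0],
  ],
)

```text
t: 16.33
ee_pos: [493.2, 113.3, 64.0]
orientation: [-0.08, 1.584, 0.097]
ft_force: [-0.1, 0.3, -4.5]
width: 61.8
```

Request:
send_rows(
  rows=[
    [1,0,0,0],
    [1,0,0,0],
    [0,0,0,0],
  ],
)

```text
t: 16.58
ee_pos: [493.4, 113.4, 62.1]
orientation: [-0.08, 1.583, 0.097]
ft_force: [0.2, -0.2, -3.0]
width: 61.8
```

Request:
send_rows(
  rows=[
    [1,0,0,0],
    [0.5,0,0,0],
    [0,0,0,0],
  ],
)

```text
t: 16.83
ee_pos: [493.7, 113.4, 61.5]
orientation: [-0.08, 1.582, 0.097]
ft_force: [-1.1, -0.7, -2.9]
width: 61.7
```

Request:
send_rows(
  rows=[
    [1,0,0,0],
    [1,0,0,0],
    [0,0,0,0],
  ],
)

```text
t: 17.08
ee_pos: [493.9, 113.5, 61.6]
orientation: [-0.08, 1.582, 0.097]
ft_force: [0.8, -0.8, -2.8]
width: 61.8
```

It stopped descending, so it's in contact. Release.

Request:
send_rows(
  rows=[
    [0,0,0,0],
    [0,0,0,0],
    [0,0,0,0],
    [0,0,0,0],
    [0,0,0,0],
    [0,0,0,0],
  ],
  fingers=1,
)

```text
t: 17.58
ee_pos: [495.3, 113.8, 62.0]
orientation: [-0.08, 1.579, 0.098]
ft_force: [-1.0, 0.3, -0.4]
width: 87.3
```

```bash
python3 held.py
```

```text
t 17.63 pos [495.3 113.8  62. ] jawyaw 6.47 F [-0.5  0.6 -0.1] w 87.7 q6 0.07 down [-0.011  0.011 -1.   ]
top x -36.6 z range [-31.4  28.6] ymax 23.4
front y 22.9 by height [(-25, np.float64(23.0)), (-15, np.float64(22.9)), (-5, np.float64(22.8)), (3, np.float64(22.7))]
yaw/tilt slope deg [ 0.36 -0.65]
```

Request:
send_rows(
  rows=[
    [-5,0,-0.5,0],
    [-10,0,-0.5,0],
    [-14,0,0,0],
    [-16,0,0,0],
    [-18,0,0,0],
    [-18,0,0,0],
    [-16,0,0,0],
    [-8,0,0,0],
    [0,0,0,0],
  ],
)

```text
t: 18.38
ee_pos: [494.6, 112.3, 176.2]
orientation: [-0.08, 1.579, 0.097]
ft_force: [0.7, -0.3, 0.2]
width: 88.1
```

```bash
python3 -c "
from h import *
d=ctrl.get_image('wrist'); save('w7',d['img'])
rows([437,-345,175],0,17)"
```

```text
t 18.43 pos [494.4 112.2 175.5] jawyaw 6.47 F [ 0.7 -0.1  0.1] w 87.9 q6 0.07 down [-0.011  0.01  -1.   ]
len/row 27.1 turn 0.113
[[-0.2, -26.3, -6.4, 0.007], [-0.2, -26.4, -6.2, 0.007], [-0.2, -26.4, -6.0, 0.007], [-0.2, -26.5, -5.9, 0.007], [-0.2, -26.5, -5.7, 0.007], [-0.2, -26.5, -5.5, 0.007], [-0.2, -26.6, -5.3, 0.007], [-0.2, -26.6, -5.2, 0.007], [-0.2, -26.6, -5.0, 0.007], [-0.2, -26.7, -4.8, 0.007]]
[[-0.2, -26.7, -4.6, 0.007], [-0.2, -26.7, -4.4, 0.007], [-0.2, -26.8, -4.3, 0.007], [-0.2, -26.8, -4.1, 0.007], [-0.2, -26.8, -3.9, 0.007], [-0.2, -26.8, -3.7, 0.007], [-0.2, -26.9, -3.6, 0.007]]
```

View pics/w7.png

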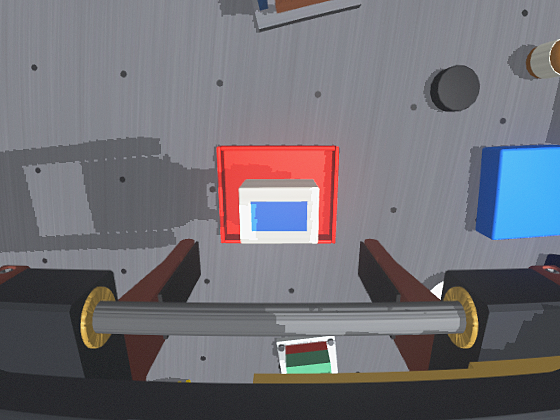

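The wrong cassette stands upright inside the tray (280,212). Next, the second cassette.

Request:
send_rows(
  rows=[
    [0,-15,-4,0.007],
    [0,-25,-6,0.007],
    [0,-27,-6,0.007],
    [0,-27,-6,0.007],
    [0,-27,-6,0.007],
    [0,-27,-6,0.007],
    [0,-27,-5,0.007],
    [0,-27,-5,0.007],
    [0,-27,-5,0.007],
    [0,-27,-5,0.007],
  ],
)

```text
t: 19.27
ee_pos: [454.8, -152.6, 165.2]
orientation: [-0.027, 1.593, 0.05]
ft_force: [0.5, -0.0, 0.7]
width: 87.9
```

Request:
send_rows(
  rows=[
    [0,-27,-5,0.007],
    [0,-27,-5,0.007],
    [0,-27,-5,0.007],
    [0,-25,-5,0.007],
    [0,-20,-4,0.007],
    [0,-12,-2,0],
    [0,-6,0,0],
    [0,0,0,0],
    [0,0,0,0],
  ],
)

```text
t: 20.02
ee_pos: [425.7, -306.0, 154.9]
orientation: [0.012, 1.605, 0.021]
ft_force: [-0.4, -0.1, 0.6]
width: 87.9
```

```bash
python3 -c "
from h import *
rows([437.4,-359.5,135],0,6)"
```

```text
t 20.02 pos [ 425.7 -306.   154.9] jawyaw 0.38 F [-0.4 -0.1  0.6] w 87.9 q6 -0.65 down [-0.034  0.021 -0.999]
len/row 9.7 turn 0.007
[[3.1, -9.0, 2.0, 0.001], [3.1, -9.0, 2.0, 0.001], [3.1, -9.0, 2.0, 0.001], [3.1, -9.0, 2.0, 0.001], [3.1, -9.0, 2.0, 0.001], [3.1, -9.0, 2.0, 0.001]]
```

Request:
send_rows(
  rows=[
    [0,-8,2,0],
    [0,-8,2,0],
    [0,-8,2,0],
    [0,-8,2,0],
    [0,-8,2,0],
    [0,-4,1,0],
    [0,0,0,0],
    [0,0,0,0],
  ],
)

```text
t: 20.68
ee_pos: [440.0, -351.3, 153.3]
orientation: [0.008, 1.605, 0.026]
ft_force: [-0.0, 0.0, 0.4]
width: 87.9
```

```bash
python3 -c "
from h import *
rows([437.4,-359.5,135],0,6)
print(ctrl.get_obs()['qpos'])"
```

```text
t 20.68 pos [ 440.  -351.3  153.3] jawyaw 0.67 F [-0.   0.   0.4] w 87.9 q6 -0.70 down [-0.034  0.021 -0.999]
len/row 3.4 turn 0.012
[[3.0, -1.4, -0.3, 0.002], [3.0, -1.4, -0.3, 0.002], [3.0, -1.4, -0.3, 0.002], [3.0, -1.4, -0.3, 0.002], [3.0, -1.4, -0.3, 0.002], [3.0, -1.4, -0.3, 0.002]]
[-0.69185839  0.44076495  1.79144715 -0.00688722  0.94913148 -0.69907034]
```

Request:
send_rows(
  rows=[
    [8,-2,-0.5,0.004],
    [10,-2,-0.5,0.004],
    [11,-2,-0.5,0.004],
    [12,-1,-0.5,0],
    [12,0,0,0],
    [8,0,0,0],
    [4,0,0,0],
    [0,0,0,0],
  ],
)

```text
t: 21.35
ee_pos: [433.2, -355.7, 79.8]
orientation: [0.021, 1.608, 0.017]
ft_force: [-0.9, 0.0, 0.3]
width: 88.0
```

```bash
python3 held.py; python3 -c "
from h import *
rows([437,-359,61],0,5)"
```

```text
t 21.40 pos [ 433.3 -355.7   80.2] jawyaw -0.12 F [ 0.2 -0.5 -0.1] w 87.7 q6 -0.70 down [-0.037  0.024 -0.999]
t 21.40 pos [ 433.3 -355.7   80.2] jawyaw -0.12 F [ 0.2 -0.5 -0.1] w 87.7 q6 -0.70 down [-0.037  0.024 -0.999]
len/row 4.0 turn -0.002
[[3.8, -0.7, 0.9, -0.0], [3.8, -0.7, 0.9, -0.0], [3.8, -0.7, 0.9, -0.0], [3.8, -0.7, 0.9, -0.0], [3.8, -0.7, 0.9, -0.0]]
  return _methods._mean(a, axis=axis, dtype=dtype,
  ret = ret.dtype.type(ret / rcount)
Traceback (most recent call last):
  File "held.py", line 7, in <module>
    tt=P[t]; print('top x',np.median(tt[:,0]).round(1),'z range',np.percentile(tt[:,2],[1,99]).round(1),'ymax',np.percentile(tt[:,1],99.).round(1))
                                                                 ~~~~~~~~~~~~~^^^^^^^^^^^^^^^^
IndexError: index -1 is out of bounds for axis 0 with size 0
```

Request:
send_rows(
  rows=[
    [3,-1,1,0],
    [4,-1,1,0],
    [4,-1,1,0],
    [3,-0.5,0.8,0],
    [2,0,0.5,0],
    [1,0,0,0],
    [0,0,0,0],
  ],
)

```text
t: 21.98
ee_pos: [438.9, -360.3, 63.0]
orientation: [0.019, 1.605, 0.015]
ft_force: [-0.9, -0.4, -0.1]
width: 87.8
```

```bash
python3 held.py;  python3 -c "
from h import *
rows([437,-359,61],0,5)"
```

```text
t 22.03 pos [ 438.9 -360.3   63.1] jawyaw -0.12 F [-0.1  0.5  0.2] w 87.8 q6 -0.70 down [-0.034  0.021 -0.999]
top x -36.1 z range [-33.1  26.8] ymax 32.0
front y 30.8 by height [(-25, np.float64(29.7)), (-15, np.float64(24.2)), (-5, np.float64(31.9)), (3, np.float64(31.7))]
yaw/tilt slope deg [-0.26  6.47]
t 22.03 pos [ 438.9 -360.3   63.1] jawyaw -0.12 F [-0.1  0.5  0.2] w 87.8 q6 -0.70 down [-0.034  0.021 -0.999]
len/row 0.6 turn -0.002
[[0.4, 0.3, -0.4, -0.0], [0.4, 0.3, -0.4, -0.0], [0.4, 0.3, -0.4, -0.0], [0.4, 0.3, -0.4, -0.0], [0.4, 0.3, -0.4, -0.0]]
```

Request:
send_rows(
  rows=[
    [0.5,0.6,-1,0],
    [0.5,0.6,-1,0],
    [0.5,0,0,0],
    [0,0,0,0],
  ],
)

```text
t: 22.37
ee_pos: [436.8, -359.0, 62.1]
orientation: [0.018, 1.604, 0.014]
ft_force: [0.1, 0.2, 0.2]
width: 87.7
```

Request:
send_rows(
  rows=[
    [0,0,0,0],
    [0,0,0,0],
    [0,0,0,0],
    [0,0,0,0],
    [0,0,0,0],
    [0,0,0,0],
    [0,0,0,0],
    [0,0,0,0],
  ],
  fingers=0,
)

```text
t: 23.03
ee_pos: [436.8, -359.1, 62.4]
orientation: [0.018, 1.604, 0.014]
ft_force: [0.1, 0.8, 0.0]
width: 61.7
```

```bash
python3 -c "
from h import *
st()"
```

```text
t 23.03 pos [ 436.8 -359.1   62.4] jawyaw -0.12 F [0.1 0.8 0. ] w 61.7 q6 -0.70 down [-0.033  0.02  -0.999]
```

Request:
send_rows(
  rows=[
    [-6,0,0,0],
    [-10,0,0,0],
    [-12,0,0,0],
    [-14,0,0,0],
    [-14,0,0,0],
    [-14,0,0,0],
    [-14,0,0,0],
    [-10,0,0,0],
    [-6,0,0,0],
    [0,0,0,0],
  ],
)

```text
t: 23.87
ee_pos: [440.2, -361.0, 173.9]
orientation: [0.017, 1.603, 0.014]
ft_force: [0.7, 0.2, -1.4]
width: 61.9
```

```bash
cat >> held.py <<'E'
# top plane tilt in world
q=(abs(z)<29)&(x<-28)&(x>-50)&(y<21.5)&(y>-10)&(Z>0)
for it in range(2):
    pts=W[q]; c=np.median(pts,0); 
    A=np.c_[pts[:,:2]-c[:2],np.ones(len(pts))]; k=np.linalg.lstsq(A,pts[:,2],rcond=None)[0]
    r=abs(A@k-pts[:,2]); idx=np.argwhere(q); q=np.zeros_like(q); g=idx[r<1.5]; q[g[:,0],g[:,1]]=True
print('n',len(pts),'top z',c.round(1),'world plane slope dz/dx,dz/dy',k[:2].round(4))
print('front face world z-lean: ',end='')
w=W[f]; n=M[:,1].copy(); n[2]=0; n/=np.linalg.norm(n); e=np.array([n[1],-n[0],0])
A=np.c_[w@e,w[:,2],np.ones(len(w))]; k=np.linalg.lstsq(A,w@n,rcond=None)[0]; print('yawslope,lean',k[:2].round(4))
E
python3 held.py; python3 -c "
from h import *
d=ctrl.get_image('scene'); save('s8',cv2.resize(d['img'][100:280,150:390],None,fx=3,fy=3))"
```

```text
t 23.92 pos [ 440.1 -360.9  173.3] jawyaw -0.11 F [-0.5  0.1 -2.3] w 62.3 q6 -0.70 down [-0.033  0.02  -0.999]
top x -38.3 z range [-37.5  37.9] ymax 23.2
front y 22.5 by height [(-25, np.float64(22.7)), (-15, np.float64(22.5)), (-5, np.float64(22.3)), (3, np.float64(22.1))]
yaw/tilt slope deg [-0.28 -1.22]
n 8014 top z [ 441.3 -353.4  211.9] world plane slope dz/dx,dz/dy [-0.0185 -0.0174]
front face world z-lean: yawslope,lean [-0.0043  0.0016]
```

View pics/s8.png

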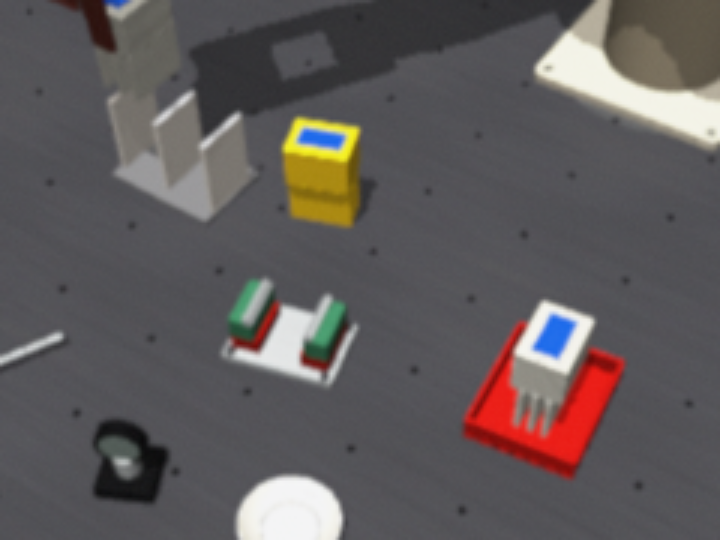

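```bash
python3 -c "
from h import *
rows([550,-122,170],14.3,15)"
```

```text
t 23.97 pos [ 439.6 -360.5  172.3] jawyaw -0.12 F [ 0.3 -0.8 -2.5] w 62.0 q6 -0.70 down [-0.034  0.021 -0.999]
len/row 17.5 turn -0.252
[[0.2, 15.9, 7.3, -0.017], [0.2, 15.8, 7.6, -0.017], [0.2, 15.7, 7.9, -0.017], [0.2, 15.5, 8.1, -0.017], [0.2, 15.4, 8.4, -0.017], [0.2, 15.2, 8.6, -0.017], [0.2, 15.1, 8.9, -0.017], [0.2, 14.9, 9.1, -0.017], [0.2, 14.8, 9.4, -0.017], [0.2, 14.6, 9.6, -0.017]]
[[0.2, 14.5, 9.9, -0.017], [0.2, 14.3, 10.1, -0.017], [0.2, 14.1, 10.4, -0.017], [0.2, 14.0, 10.6, -0.017], [0.2, 13.8, 10.8, -0.017]]
```

Request:
send_rows(
  rows=[
    [0,8,4,-0.015],
    [0,14,7,-0.017],
    [0,15,8,-0.017],
    [0,15,8,-0.017],
    [0,15,8,-0.017],
    [0,15,9,-0.017],
    [0,15,9,-0.017],
    [0,15,9,-0.017],
    [0,15,9,-0.017],
    [0,14,9,-0.017],
  ],
)

```text
t: 24.8
ee_pos: [505.1, -201.8, 163.2]
orientation: [-0.11, 1.613, 0.166]
ft_force: [0.2, -0.4, -1.6]
width: 62.1
```

Request:
send_rows(
  rows=[
    [0,14,10,-0.017],
    [0,14,10,-0.017],
    [0,14,10,-0.017],
    [0,12,10,-0.017],
    [0,8,8,-0.017],
    [0,4,4,0],
    [0,2,2,0],
    [0,0,0,0],
    [0,0,0,0],
  ],
)

```text
t: 25.55
ee_pos: [541.3, -111.4, 155.9]
orientation: [-0.182, 1.619, 0.252]
ft_force: [-0.8, 0.1, -2.3]
width: 62.2
```

```bash
python3 held.py; python3 -c "
from h import *
rows([558,-111.8,135],14.3,6)"
```

```text
t 25.60 pos [ 541.2 -111.5  156. ] jawyaw 15.78 F [ 0.2  0.2 -2.2] w 62.1 q6 -0.52 down [-0.064  0.036 -0.997]
top x -37.8 z range [-37.7  38. ] ymax 23.1
front y 22.5 by height [(-25, np.float64(22.8)), (-15, np.float64(22.5)), (-5, np.float64(22.3)), (3, np.float64(22.1))]
yaw/tilt slope deg [-0.25 -1.24]
n 8028 top z [ 541.5 -104.9  194.2] world plane slope dz/dx,dz/dy [-0.0426  0.0049]
front face world z-lean: yawslope,lean [-0.0033 -0.0302]
t 25.60 pos [ 541.2 -111.5  156. ] jawyaw 15.78 F [ 0.2  0.2 -2.2] w 62.1 q6 -0.52 down [-0.064  0.036 -0.997]
len/row 4.5 turn 0.026
[[3.3, -1.0, 2.9, 0.004], [3.3, -1.0, 2.9, 0.004], [3.3, -1.0, 2.9, 0.004], [3.3, -0.9, 2.9, 0.004], [3.3, -0.9, 2.9, 0.004], [3.3, -0.9, 2.9, 0.004]]
```

Request:
send_rows(
  rows=[
    [-1,36,0,0],
    [-1,36,0,0],
    [0,0,0,0],
    [0,0,0,0],
    [0,0,0,0],
  ],
)

```text
t: 26.02
ee_pos: [521.2, -44.4, 162.0]
orientation: [-0.177, 1.618, 0.246]
ft_force: [-0.6, -1.3, -2.4]
width: 61.8
```

```bash
python3 -c "
from h import *
o,M=st();print(o['qpos'])"
```

```text
t 26.02 pos [521.2 -44.4 162. ] jawyaw 15.38 F [-0.6 -1.3 -2.4] w 61.8 q6 -0.41 down [-0.063  0.035 -0.997]
[-0.1237764   0.38726445  1.85685949  0.03314268  0.96455151 -0.41075456]
```

Request:
send_rows(
  rows=[
    [0,-36,0,0],
    [0,-36,0,0],
    [0,0,0,0],
    [0,0,0,0],
    [0,0,0,0],
  ],
)

```text
t: 26.43
ee_pos: [541.7, -120.9, 158.5]
orientation: [-0.175, 1.616, 0.242]
ft_force: [0.4, 0.0, -1.7]
width: 62.2
```

```bash
python3 -c "
from h import *
o,M=st();print(o['qpos'])"
```

```text
t 26.43 pos [ 541.7 -120.9  158.5] jawyaw 15.19 F [ 0.4  0.  -1.7] w 62.2 q6 -0.53 down [-0.061  0.034 -0.998]
[-0.25113872  0.43460231  1.78802393  0.02156478  0.9863612  -0.52751984]
```

Request:
send_rows(
  rows=[
    [0,9,36,0],
    [0,9,36,0],
    [0,0,0,0],
    [0,0,0,0],
  ],
)

```text
t: 26.77
ee_pos: [606.3, -84.3, 155.0]
orientation: [-0.172, 1.619, 0.239]
ft_force: [-0.5, 0.2, -2.5]
width: 61.8
```

```bash
python3 -c "
from h import *
o,M=st();print(o['qpos'])"
```

```text
t 26.77 pos [606.3 -84.3 155. ] jawyaw 14.96 F [-0.5  0.2 -2.5] w 61.8 q6 -0.44 down [-0.063  0.035 -0.997]
[-0.16952072  0.51494647  1.65829632  0.02750887  1.03688343 -0.44411613]
```

Request:
send_rows(
  rows=[
    [0,-9,-36,0],
    [0,-9,-36,0],
    [0,0,0,0],
    [0,0,0,0],
  ],
)

```text
t: 27.1
ee_pos: [537.4, -119.2, 156.8]
orientation: [-0.174, 1.621, 0.243]
ft_force: [-0.5, 0.9, -1.8]
width: 62.3
```

```bash
python3 -c "
from h import *
o,M=st();print(o['qpos'])"
```

```text
t 27.10 pos [ 537.4 -119.2  156.8] jawyaw 15.19 F [-0.5  0.9 -1.8] w 62.3 q6 -0.53 down [-0.065  0.035 -0.997]
[-0.25006928  0.43304657  1.79610426  0.02172189  0.98459983 -0.52645153]
```

```bash
python3 -c "
from h import *
rows([560.7,-110.8,120],14.3,6)"
```

```text
t 27.10 pos [ 537.4 -119.2  156.8] jawyaw 15.19 F [-0.5  0.9 -1.8] w 62.3 q6 -0.53 down [-0.065  0.035 -0.997]
len/row 7.4 turn 0.016
[[5.9, 0.0, 4.4, 0.003], [5.9, 0.0, 4.4, 0.003], [5.9, 0.1, 4.4, 0.003], [5.9, 0.1, 4.4, 0.003], [5.9, 0.1, 4.4, 0.003], [5.9, 0.1, 4.4, 0.003]]
```

Request:
send_rows(
  rows=[
    [4,0,4,0.003],
    [5,0,4,0.003],
    [5,0,4,0.003],
    [5,0,4,0.003],
    [5,0,4,0.003],
    [4,0,3,0],
    [0,0,0,0],
    [0,0,0,0],
  ],
)

```text
t: 27.77
ee_pos: [561.7, -110.0, 123.6]
orientation: [-0.162, 1.622, 0.231]
ft_force: [-0.0, 1.2, -1.3]
width: 61.8
```

```bash
python3 held.py; python3 -c "
from h import *
rows([560.7,-110.8,110],14.3,5)"
```

```text
t 27.82 pos [ 561.6 -110.   123.6] jawyaw 14.31 F [-0.8 -0.4 -2.9] w 62.3 q6 -0.49 down [-0.065  0.036 -0.997]
top x -37.8 z range [-37.8  37.9] ymax 23.0
front y 22.4 by height [(-25, np.float64(22.6)), (-15, np.float64(22.4)), (-5, np.float64(22.2)), (3, np.float64(22.0))]
yaw/tilt slope deg [-0.26 -1.21]
n 8024 top z [ 562.2 -103.4  161.8] world plane slope dz/dx,dz/dy [-0.0435  0.0032]
front face world z-lean: yawslope,lean [-0.0033 -0.0291]
t 27.82 pos [ 561.6 -110.   123.6] jawyaw 14.31 F [-0.8 -0.4 -2.9] w 62.3 q6 -0.49 down [-0.065  0.036 -0.997]
len/row 2.7 turn 0.0
[[2.7, -0.2, -0.1, 0.0], [2.7, -0.2, -0.1, 0.0], [2.7, -0.2, -0.1, 0.0], [2.7, -0.2, -0.1, 0.0], [2.7, -0.2, -0.1, 0.0]]
```

```bash
python3 -c "
from h import *
rows([561,-110.8,88],14.3,9)"
```

```text
t 27.82 pos [ 561.6 -110.   123.6] jawyaw 14.31 F [-0.8 -0.4 -2.9] w 62.3 q6 -0.49 down [-0.065  0.036 -0.997]
len/row 4.0 turn 0.0
[[3.9, -0.3, 0.1, 0.0], [3.9, -0.3, 0.1, 0.0], [3.9, -0.3, 0.1, 0.0], [3.9, -0.3, 0.1, 0.0], [3.9, -0.3, 0.1, 0.0], [3.9, -0.3, 0.1, 0.0], [3.9, -0.3, 0.1, 0.0], [3.9, -0.3, 0.1, 0.0], [3.9, -0.3, 0.1, 0.0]]
```

Request:
send_rows(
  rows=[
    [3,-0.5,0.1,0],
    [4,-0.4,0.1,0],
    [4,-0.3,0.1,0],
    [4,-0.2,0.1,0],
    [3,-0.2,0.1,0],
    [0,0,0,0],
  ],
)

```text
t: 28.32
ee_pos: [561.1, -111.2, 104.3]
orientation: [-0.162, 1.621, 0.23]
ft_force: [-0.0, 0.0, -2.1]
width: 62.3
```

```bash
python3 -c "
from h import *
rows([561,-110.8,85],14.3,5)"
```

```text
t 28.32 pos [ 561.1 -111.2  104.3] jawyaw 14.30 F [-0.   0.  -2.1] w 62.3 q6 -0.49 down [-0.064  0.035 -0.997]
len/row 3.9 turn -0.0
[[3.8, -0.1, 0.2, -0.0], [3.8, -0.1, 0.2, -0.0], [3.8, -0.1, 0.2, -0.0], [3.8, -0.1, 0.2, -0.0], [3.8, -0.1, 0.2, -0.0]]
```

Request:
send_rows(
  rows=[
    [3,0,0.2,0],
    [3,0,0.2,0],
    [3,0,0.2,0],
    [3,0,0.2,0],
    [0,0,0,0],
  ],
)

```text
t: 28.73
ee_pos: [561.1, -110.7, 91.0]
orientation: [-0.162, 1.621, 0.23]
ft_force: [-0.3, -0.3, -2.6]
width: 62.3
```

Request:
send_rows(
  rows=[
    [2,0,0.2,0],
    [2,0,0.2,0],
    [2,0,0.2,0],
    [0,0,0,0],
  ],
)

```text
t: 29.07
ee_pos: [561.4, -110.2, 84.4]
orientation: [-0.162, 1.621, 0.23]
ft_force: [1.8, 0.7, -2.1]
width: 61.8
```

Request:
send_rows(
  rows=[
    [1.5,-0.3,0.1,0],
    [1.5,-0.3,0.1,0],
    [0,0,0,0],
  ],
)

```text
t: 29.32
ee_pos: [561.7, -110.5, 82.0]
orientation: [-0.162, 1.621, 0.23]
ft_force: [-1.0, 0.5, 0.9]
width: 62.2
```

Request:
send_rows(
  rows=[
    [1.5,-0.1,0.1,0],
    [1,0,0,0],
    [0,0,0,0],
  ],
)

```text
t: 29.57
ee_pos: [561.8, -110.5, 82.2]
orientation: [-0.162, 1.621, 0.23]
ft_force: [0.1, 0.0, -2.0]
width: 61.9
```

Stopped at the step height. Release.

Request:
send_rows(
  rows=[
    [0,0,0,0],
    [0,0,0,0],
    [0,0,0,0],
    [0,0,0,0],
    [0,0,0,0],
    [0,0,0,0],
  ],
  fingers=1,
)

```text
t: 30.07
ee_pos: [562.9, -110.8, 82.4]
orientation: [-0.162, 1.618, 0.23]
ft_force: [1.1, -0.2, -0.7]
width: 87.6
```

```bash
python3 held.py;python3 -c "
from h import *
d=ctrl.get_image('scene'); save('s9',cv2.resize(d['img'][100:280,150:390],None,fx=3,fy=3))"
```

```text
t 30.12 pos [ 562.9 -110.8   82.5] jawyaw 14.28 F [ 0.  -0.4 -0.9] w 87.8 q6 -0.49 down [-0.061  0.035 -0.997]
top x -35.6 z range [-34.3  25.6] ymax 25.8
front y 24.4 by height [(-25, np.float64(25.0)), (-15, np.float64(24.5)), (-5, np.float64(24.0)), (3, np.float64(23.6))]
yaw/tilt slope deg [ 1.71 -2.91]
n 7758 top z [ 562.  -105.   118.8] world plane slope dz/dx,dz/dy [ 0.0008 -0.0134]
front face world z-lean: yawslope,lean [0.0323 0.0001]
```

View pics/s9.png

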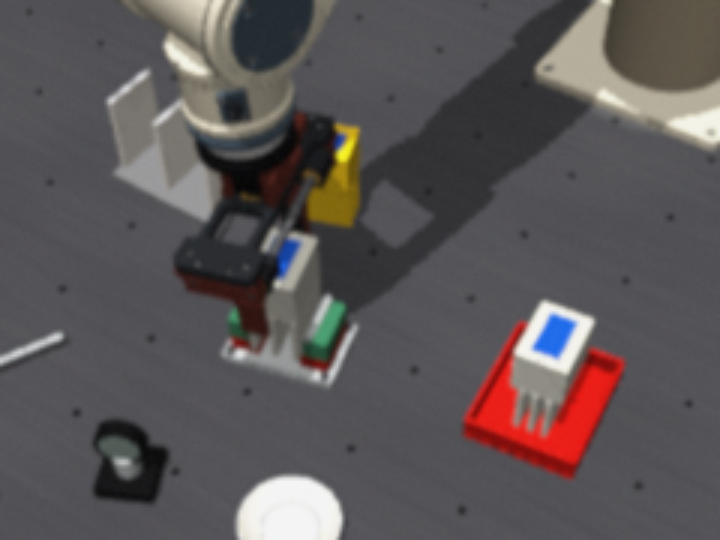

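Its top is at 118.8 mm (119 expected), so it stopped on the red step: the right cassette, upright. I'll lift clear and turn 90° to grip across the long sides.

Request:
send_rows(
  rows=[
    [-6,0,-0.8,0],
    [-12,0,-1,0],
    [-14,0.5,-1,0],
    [-14,0.5,-1,0],
    [-10,0.5,-0.5,0],
    [-5,0,0,0],
    [0,0,0,0],
  ],
)

```text
t: 30.75
ee_pos: [562.1, -112.9, 150.0]
orientation: [-0.162, 1.618, 0.23]
ft_force: [-0.1, 0.2, 0.6]
width: 87.6
```

Request:
send_rows(
  rows=[
    [0,0,0,0.115],
    [0,0,0,0.12],
    [0,0,0,0.12],
    [0,0,0,0.12],
    [0,0,0,0.12],
    [0,0,0,0.12],
    [0,0,0,0.12],
    [0,0,0,0.12],
    [0,0,0,0.12],
    [0,0,0,0.12],
  ],
)

```text
t: 31.58
ee_pos: [560.6, -112.5, 148.7]
orientation: [0.782, 1.503, -0.781]
ft_force: [0.8, 0.8, 1.0]
width: 87.5
```

```bash
python3 -c "
from h import *
rows([560,-111,155],-73.9,5)"
```

```text
t 31.58 pos [ 560.6 -112.5  148.7] jawyaw -56.94 F [0.8 0.8 1. ] w 87.5 q6 0.75 down [-0.063  0.035 -0.997]
len/row 1.3 turn 0.296
[[-1.2, 0.0, -0.4, 0.059], [-1.2, 0.0, -0.4, 0.059], [-1.2, -0.0, -0.4, 0.059], [-1.2, -0.0, -0.4, 0.059], [-1.2, -0.1, -0.4, 0.059]]
```

Request:
send_rows(
  rows=[
    [0,0,-0.5,0.1],
    [0,0,-0.5,0.1],
    [0,0,-0.5,0.06],
    [0,0,0,0],
    [0,0,0,0],
  ],
)

```text
t: 32.0
ee_pos: [558.5, -110.9, 146.8]
orientation: [0.987, 1.414, -1.004]
ft_force: [0.8, 0.9, -0.0]
width: 87.9
```

```bash
cat > over.py <<'E'
from m2 import *
d=ctrl.get_image('wrist'); o,M=st(); save('w10',d['img'])
W,Z,H,S,V=prep(d)
m=(abs(W[...,0]-560)<60)&(abs(W[...,1]+111)<60)&(abs(Z-119)<4)
rep(W,'top',m); rep(W,'patch',m&(S>100)&(H>95)&(H<130))
E
python3 over.py
```

```text
t 32.05 pos [ 558.4 -110.9  146.8] jawyaw -72.87 F [0.6 0.1 0.8] w 87.9 q6 1.03 down [-0.067  0.036 -0.997]
top [279. 232.] n 6633 med [ 563.3 -110.3  118.6] rect 560.4 -110.7 62.5 46.2 15.9
patch [279. 235.] n 2404 med [ 561.5 -110.8  118.9] rect 560.4 -111.0 44.4 23.3 16.2
```

View pics/w10.png

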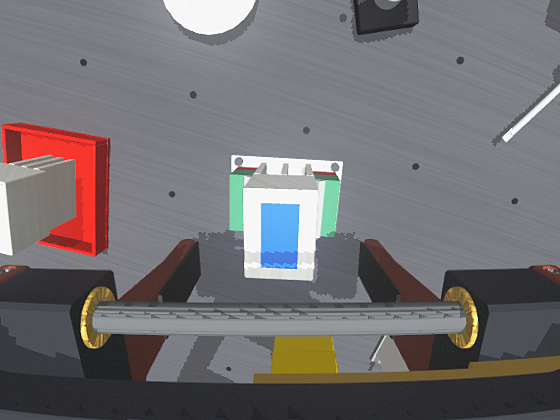

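The cassette stands at (279,232) in the image, world (560.4,-110.8), yaw 16°. Descending for the cross grip.

```bash
python3 -c "
from h import *
rows([559.1,-110.1,84],-74,8)"
```

```text
t 32.05 pos [ 558.4 -110.9  146.8] jawyaw -72.87 F [0.6 0.1 0.8] w 87.9 q6 1.03 down [-0.067  0.036 -0.997]
len/row 7.9 turn 0.02
[[7.8, 0.5, 0.4, 0.002], [7.8, 0.5, 0.4, 0.002], [7.8, 0.5, 0.4, 0.002], [7.8, 0.5, 0.4, 0.002], [7.8, 0.5, 0.4, 0.002], [7.8, 0.5, 0.3, 0.002], [7.8, 0.5, 0.3, 0.002], [7.8, 0.5, 0.3, 0.002]]
```

Request:
send_rows(
  rows=[
    [6,0.5,0.4,0.006],
    [8,0.5,0.4,0.006],
    [9,0.5,0.4,0.006],
    [9,0.5,0.4,0.002],
    [9,0.5,0.4,0],
    [7,0.5,0.3,0],
    [4,0.3,0.2,0],
    [0,0,0,0],
  ],
)

```text
t: 32.72
ee_pos: [557.7, -110.2, 87.3]
orientation: [0.999, 1.41, -1.019]
ft_force: [-0.6, 0.3, -0.7]
width: 87.8
```

```bash
python3 -c "
from h import *
rows([559.1,-110.1,84],-74,3)"
```

```text
t 32.72 pos [ 557.7 -110.2   87.3] jawyaw -73.85 F [-0.6  0.3 -0.7] w 87.8 q6 1.04 down [-0.069  0.037 -0.997]
len/row 1.2 turn 0.003
[[1.1, 0.5, 0.2, 0.001], [1.1, 0.5, 0.2, 0.001], [1.1, 0.5, 0.2, 0.001]]
```

Request:
send_rows(
  rows=[
    [1.5,0.6,0.2,0.003],
    [1.2,0.6,0.2,0],
    [0,0,0,0],
  ],
)

```text
t: 32.97
ee_pos: [558.9, -110.2, 83.9]
orientation: [1.001, 1.409, -1.022]
ft_force: [0.1, -0.2, 0.5]
width: 87.6
```

Request:
send_rows(
  rows=[
    [0,0,0,0],
    [0,0,0,0],
    [0,0,0,0],
    [0,0,0,0],
    [0,0,0,0],
    [0,0,0,0],
    [0,0,0,0],
    [0,0,0,0],
  ],
  fingers=0,
)

```text
t: 33.63
ee_pos: [560.2, -110.4, 85.8]
orientation: [1.002, 1.406, -1.02]
ft_force: [0.2, -0.3, -1.0]
width: 46.5
```

Request:
send_rows(
  rows=[
    [-4,0,-0.2,0],
    [-8,-0.4,-0.4,0],
    [-10,-0.4,-0.5,0],
    [-10,-0.4,-0.5,0],
    [-5,0,0,0],
    [0,0,0,0],
  ],
)

```text
t: 34.13
ee_pos: [560.5, -110.4, 126.3]
orientation: [1.001, 1.407, -1.021]
ft_force: [0.2, 0.1, -1.5]
width: 46.1
```

```bash
cat > held2.py <<'E'
from m2 import *
d=ctrl.get_image('wrist'); o,M=st(); save('w11',d['img'])
W,Z,H,S,V=prep(d)
P=(W-o['ee_pos'])@M; x,y,z=P[...,0],P[...,1],P[...,2]
m=(abs(z)<23.5)&(x<-26)&(x>-48)&(y<40)&(y>-30)
q=m.copy()
for it in range(3):
    p=W[q]; c=np.median(p,0); A=np.c_[p[:,:2]-c[:2],np.ones(len(p))]; k=np.linalg.lstsq(A,p[:,2],rcond=None)[0]
    r=abs((W[...,0]-c[0])*k[0]+(W[...,1]-c[1])*k[1]+k[2]-Z); q=m&(r<1.5)
print('top n',q.sum(),'slope',k[:2].round(4),'z@c',c.round(1))
yl=P[q]; print('ymax',np.percentile(yl[:,1],99.5).round(1),'z',np.percentile(yl[:,2],[1,99]).round(1),'x',np.median(yl[:,0]).round(1))
f=(abs(z)<20)&(x>-28)&(x<3)&(y<45)&(y>20); w=W[f]
n=M[:,1].copy(); n[2]=0; n/=np.linalg.norm(n); e=np.array([n[1],-n[0],0])
A=np.c_[w@e,w[:,2],np.ones(len(w))]; kk=np.linalg.lstsq(A,w@n,rcond=None)[0]
print('end face yawslope,lean',kk[:2].round(4),'median tool y',np.median(P[f][:,1]).round(1), 'world med',np.median(w,0).round(1))
rep(W,'patch',m&(S>100)&(H>95)&(H<130))
E
python3 held2.py
```

```text
t 34.18 pos [ 560.5 -110.5  126. ] jawyaw -74.02 F [-0.7  1.  -1.8] w 45.9 q6 1.05 down [-0.068  0.036 -0.997]
top n 8324 slope [-0.015   0.0269] z@c [ 573.9 -110.2  159.8]
ymax 29.7 z [-20.9  23. ] x -34.6
end face yawslope,lean [-0.015   0.0016] median tool y 30.7 world med [ 590.9 -102.5  139. ]
patch [278. 275.] n 2938 med [ 570.6 -111.1  160.1] rect 569.9 -111.4 28.1 23.8 15.4
```

View pics/w11.png

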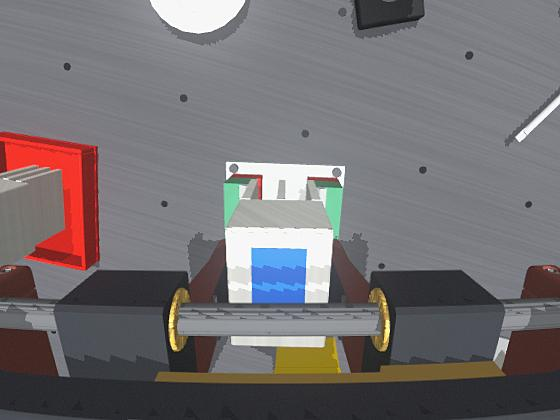

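Cassette held across its 46 mm, nearly upright. Lift and carry it to the cooler.

Request:
send_rows(
  rows=[
    [-8,-0.4,-0.5,0],
    [-14,-0.6,-0.7,0],
    [-16,-0.6,-0.7,0],
    [-16,-0.6,-0.7,0],
    [-10,-0.4,-0.5,0],
    [-4,0,0,0],
    [0,0,0,0],
  ],
)

```text
t: 34.77
ee_pos: [560.2, -110.3, 197.6]
orientation: [1.0, 1.411, -1.023]
ft_force: [0.4, 0.5, -2.3]
width: 46.0
```

```bash
python3 -c "
from h import *
rows([492,305,205],-69.7,13)"
```

```text
t 34.77 pos [ 560.2 -110.3  197.6] jawyaw -74.03 F [ 0.4  0.5 -2.3] w 46.0 q6 1.05 down [-0.071  0.037 -0.997]
len/row 32.4 turn -0.076
[[1.0, 3.8, -32.1, -0.006], [1.0, 4.0, -32.1, -0.006], [1.0, 4.2, -32.1, -0.006], [1.0, 4.4, -32.1, -0.006], [1.0, 4.6, -32.0, -0.006], [1.0, 4.7, -32.0, -0.006], [1.0, 4.9, -32.0, -0.006], [1.0, 5.1, -32.0, -0.006], [1.0, 5.3, -31.9, -0.006], [1.0, 5.5, -31.9, -0.006]]
[[1.0, 5.7, -31.9, -0.006], [1.0, 5.9, -31.8, -0.006], [1.0, 6.0, -31.8, -0.006]]
```

Request:
send_rows(
  rows=[
    [0,4,-30,-0.006],
    [0,4,-32,-0.006],
    [0,4,-32,-0.006],
    [0,4,-32,-0.006],
    [0,5,-32,-0.006],
    [0,5,-32,-0.006],
    [0,0,0,0],
  ],
)

```text
t: 35.35
ee_pos: [527.3, 83.7, 202.6]
orientation: [0.976, 1.426, -1.001]
ft_force: [0.6, -0.2, -2.1]
width: 46.0
```

```bash
python3 -c "
from h import *
rows([490,320,200],-69.7,7)"
```

```text
t 35.35 pos [527.3  83.7 202.6] jawyaw -72.28 F [ 0.6 -0.2 -2.1] w 46.0 q6 1.34 down [-0.076  0.037 -0.996]
len/row 34.2 turn -0.045
[[2.0, 5.3, -33.7, -0.006], [2.0, 5.6, -33.7, -0.006], [2.0, 5.8, -33.6, -0.006], [2.0, 6.0, -33.6, -0.006], [2.0, 6.2, -33.5, -0.006], [2.0, 6.4, -33.5, -0.006], [2.0, 6.6, -33.5, -0.006]]
```

Request:
send_rows(
  rows=[
    [1,5,-32,-0.006],
    [1,5,-32,-0.006],
    [1,5,-32,-0.006],
    [1,5,-32,-0.006],
    [1,5,-32,-0.006],
    [1,5,-32,-0.006],
    [0,2,-14,-0.006],
    [0,0,0,0],
    [0,0,0,0],
  ],
)

```text
t: 36.1
ee_pos: [486.6, 295.6, 199.5]
orientation: [0.936, 1.446, -0.973]
ft_force: [-0.5, -0.1, -1.4]
width: 46.2
```

```bash
python3 held2.py; python3 -c "
from h import *
rows([489,327,190],-69.7,4)"
```

```text
t 36.15 pos [486.6 295.2 199.5] jawyaw -69.75 F [-0.3  0.5 -1.5] w 46.0 q6 1.66 down [-0.084  0.031 -0.996]
top n 8323 slope [-0.0318  0.0355] z@c [500.5 296.5 232.7]
ymax 29.9 z [-21.1  23. ] x -34.1
end face yawslope,lean [-0.0071  0.0134] median tool y 30.9 world med [516.6 305.6 212. ]
patch [278. 275.] n 2950 med [497.1 295.4 233. ] rect 496.3 295.2 28.8 23.9 20.0
t 36.15 pos [486.6 295.2 199.5] jawyaw -69.75 F [-0.3  0.5 -1.5] w 46.0 q6 1.66 down [-0.084  0.031 -0.996]
len/row 8.3 turn -0.001
[[2.6, 3.5, -7.1, -0.0], [2.6, 3.5, -7.1, -0.0], [2.6, 3.5, -7.1, -0.0], [2.6, 3.5, -7.1, -0.0]]
```

View pics/w11.png

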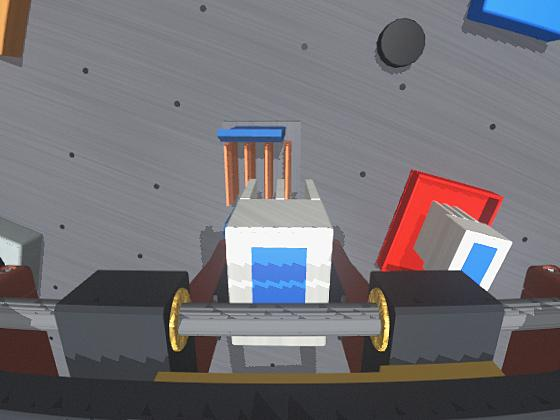

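```bash
python3 -c "
from h import *
rows([489.8,325.8,180],-69.7,4)"
```

```text
t 36.15 pos [486.6 295.2 199.5] jawyaw -69.75 F [-0.3  0.5 -1.5] w 46.0 q6 1.66 down [-0.084  0.031 -0.996]
len/row 9.1 turn -0.001
[[5.0, 3.7, -6.6, -0.0], [5.0, 3.7, -6.6, -0.0], [5.0, 3.7, -6.6, -0.0], [5.0, 3.7, -6.6, -0.0]]
```

Request:
send_rows(
  rows=[
    [3,3,-6,0],
    [4,4,-7,0],
    [4,4,-7,0],
    [3,2,-4,0],
    [0,0,0,0],
    [0,0,0,0],
  ],
)

```text
t: 36.65
ee_pos: [491.0, 320.7, 183.2]
orientation: [0.939, 1.444, -0.98]
ft_force: [-0.7, 1.0, -2.0]
width: 46.1
```

```bash
python3 -c "
from h import *
rows([489.8,325.8,165],-69.7,4)"
```

```text
t 36.65 pos [491.  320.7 183.2] jawyaw -70.10 F [-0.7  1.  -2. ] w 46.1 q6 1.70 down [-0.086  0.03  -0.996]
len/row 4.7 turn -0.007
[[4.6, 0.5, -1.0, -0.002], [4.6, 0.5, -1.0, -0.002], [4.6, 0.5, -1.0, -0.002], [4.6, 0.5, -1.0, -0.002]]
```

Request:
send_rows(
  rows=[
    [3,0.5,-1.2,-0.003],
    [4,0.5,-1.2,-0.002],
    [4,0.5,-1,0],
    [4,0.4,-1,0],
    [2,0,0,0],
    [0,0,0,0],
  ],
)

```text
t: 37.15
ee_pos: [489.7, 325.8, 164.6]
orientation: [0.935, 1.446, -0.977]
ft_force: [0.1, 0.2, -1.9]
width: 46.5
```

```bash
python3 held2.py; python3 -c "
from h import *
rows([489.8,325.8,135],-69.7,7)
d=ctrl.get_image('scene'); save('s11',cv2.resize(d['img'][150:310,320:500],None,fx=3,fy=3,interpolation=cv2.INTER_CUBIC))"
```

```text
t 37.20 pos [489.7 325.8 164.7] jawyaw -69.81 F [-0.6  0.8 -1.6] w 45.7 q6 1.70 down [-0.086  0.03  -0.996]
top n 8295 slope [-0.0333  0.0346] z@c [503.6 327.  197.7]
ymax 29.8 z [-20.7  23. ] x -33.9
end face yawslope,lean [-0.0076  0.015 ] median tool y 30.8 world med [519.7 336.1 177. ]
patch [279. 275.] n 2960 med [500.3 325.7 197.9] rect 499.3 325.4 28.6 23.9 20.1
t 37.20 pos [489.7 325.8 164.7] jawyaw -69.81 F [-0.6  0.8 -1.6] w 45.7 q6 1.70 down [-0.086  0.03  -0.996]
len/row 4.2 turn -0.002
[[4.2, 0.3, 0.3, -0.0], [4.2, 0.3, 0.3, -0.0], [4.2, 0.3, 0.3, -0.0], [4.2, 0.3, 0.3, -0.0], [4.2, 0.3, 0.3, -0.0], [4.2, 0.3, 0.3, -0.0], [4.2, 0.3, 0.3, -0.0]]
```

View pics/s11.png

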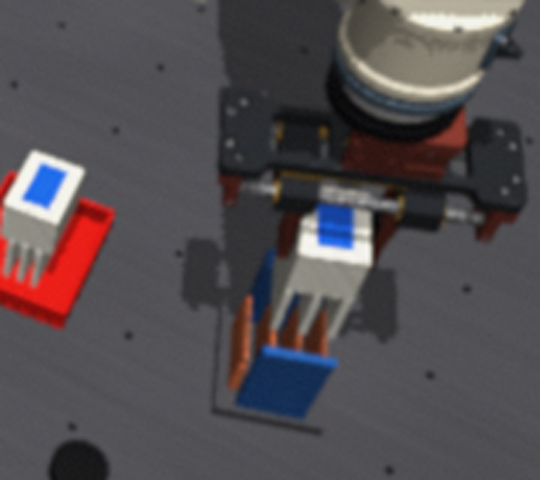

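View pics/w11.png

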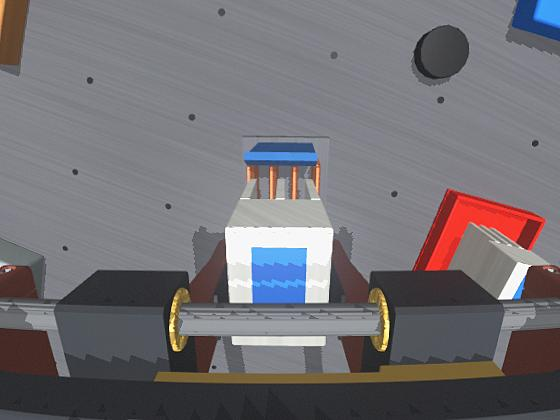

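Wrist view: the cassette's fins (tops near row 185) appear at columns of about 250/281/313, and the copper fins at 252/273/295/318. I'll measure both in the depth data.

```bash
cat > fins.py <<'E'
from m2 import *
d=ctrl.get_image('wrist'); o,M=st()
W,Z,H,S,V=prep(d)
a=np.radians(19.8); n=np.array([np.cos(a),np.sin(a)]); l=np.array([-np.sin(a),np.cos(a)])
D=W[...,:2]-np.array([489,327]); X=D@n; Y=D@l
cop=(H<20)&(S>60)&(Z>48)&(Z<62)&(abs(X)<40)&(abs(Y)<40)
print('copper'); 
def cl(m,gap=4):
    v=np.sort(Y[m]); 
    for g in np.split(v,np.where(np.diff(v)>gap/4)[0]+1):
        if len(g)>8: print('  Y %.1f..%.1f mid %.1f n%d'%(g[0],g[-1],(g[0]+g[-1])/2,len(g)))
cl(cop)
for zl,zh in ((100,110),(110,120),(120,130),(130,140),(142,150)):
    f=(S<50)&(Z>zl)&(Z<zh)&(X>15)&(X<45)&(abs(Y)<40); print('cass z',zl,zh,'X',np.median(X[f]).round(1)); cl(f,2)
E
python3 fins.py
```

```text
t 37.30 pos [490.1 326.  165.2] jawyaw -69.81 F [ 1.   0.4 -2.8] w 46.4 q6 1.70 down [-0.085  0.03  -0.996]
copper
  Y -31.5..-26.8 mid -29.1 n127
  Y -11.9..-7.0 mid -9.5 n187
  Y 7.6..12.1 mid 9.9 n178
  Y 27.1..30.6 mid 28.9 n71
cass z 100 110 X 31.0
  Y -17.8..-17.5 mid -17.7 n15
  Y 16.3..20.1 mid 18.2 n27
cass z 110 120 X 31.0
  Y -23.3..-20.1 mid -21.7 n15
  Y -19.0..-17.8 mid -18.4 n26
  Y -3.2..1.3 mid -1.0 n26
  Y 15.7..20.6 mid 18.2 n46
cass z 120 130 X 31.3
  Y -23.5..-18.3 mid -20.9 n48
  Y -3.6..0.6 mid -1.5 n26
  Y 15.4..20.2 mid 17.8 n50
cass z 130 140 X 31.5
  Y -23.7..-19.0 mid -21.3 n41
  Y -4.1..0.4 mid -1.8 n32
  Y 15.0..19.9 mid 17.4 n44
cass z 142 150 X 31.7
  Y -24.3..-19.3 mid -21.8 n39
  Y -4.6..-0.3 mid -2.4 n31
  Y 14.7..19.5 mid 17.1 n34
```

```bash
python3 -c "
from h import *
rows([489.5,327.4,125],-69.8,9)"
```

```text
t 37.30 pos [490.1 326.  165.2] jawyaw -69.81 F [ 1.   0.4 -2.8] w 46.4 q6 1.70 down [-0.085  0.03  -0.996]
len/row 4.5 turn -0.0
[[4.5, 0.3, 0.1, -0.0], [4.5, 0.3, 0.1, -0.0], [4.5, 0.3, 0.1, -0.0], [4.5, 0.3, 0.1, -0.0], [4.5, 0.3, 0.1, -0.0], [4.5, 0.3, 0.1, -0.0], [4.5, 0.3, 0.1, -0.0], [4.5, 0.3, 0.1, -0.0], [4.5, 0.3, 0.1, -0.0]]
```

Request:
send_rows(
  rows=[
    [3,0.3,0,0],
    [4,0.3,0,0],
    [5,0.4,0.1,0],
    [5,0.4,0.1,0],
    [5,0.4,0.1,0],
    [5,0.4,0.1,0],
    [4,0.3,0.1,0],
    [3,0.2,0.1,0],
    [0,0,0,0],
  ],
)

```text
t: 38.05
ee_pos: [490.0, 327.5, 127.6]
orientation: [0.936, 1.445, -0.976]
ft_force: [-0.2, 0.1, -2.0]
width: 46.1
```

```bash
sed -i 's/((100,110).*(142,150))/((62,72),(72,82),(82,92),(92,102))/' fins.py; python3 fins.py;  python3 -c "
from h import *
rows([489.5,327.4,75],-69.8,10)"
```

```text
t 38.10 pos [490.1 327.5 127.8] jawyaw -69.83 F [-0.5  0.4 -2. ] w 46.0 q6 1.70 down [-0.085  0.03  -0.996]
copper
  Y -31.4..-26.3 mid -28.8 n135
  Y -12.0..-7.2 mid -9.6 n130
  Y 7.8..11.4 mid 9.6 n124
  Y 27.0..31.5 mid 29.3 n68
cass z 62 72 X 31.7
  Y -21.2..-19.2 mid -20.2 n10
  Y -16.5..-16.1 mid -16.3 n12
  Y 17.8..19.2 mid 18.5 n19
cass z 72 82 X 31.9
  Y -21.5..-17.5 mid -19.5 n23
  Y -16.9..-16.4 mid -16.7 n21
  Y -1.7..2.6 mid 0.4 n24
  Y 17.2..19.4 mid 18.3 n30
  Y 20.0..22.3 mid 21.1 n11
cass z 82 92 X 32.0
  Y -22.1..-16.8 mid -19.5 n47
  Y -2.2..2.1 mid -0.0 n26
  Y 16.7..21.9 mid 19.3 n60
cass z 92 102 X 32.2
  Y -22.5..-17.2 mid -19.9 n46
  Y -2.6..2.0 mid -0.3 n34
  Y 16.4..21.1 mid 18.8 n39
t 38.10 pos [490.1 327.5 127.8] jawyaw -69.83 F [-0.5  0.4 -2. ] w 46.0 q6 1.70 down [-0.085  0.03  -0.996]
len/row 5.3 turn -0.0
[[5.3, 0.3, 0.3, -0.0], [5.3, 0.3, 0.3, -0.0], [5.3, 0.3, 0.3, -0.0], [5.3, 0.3, 0.3, -0.0], [5.3, 0.3, 0.3, -0.0], [5.3, 0.3, 0.3, -0.0], [5.3, 0.3, 0.3, -0.0], [5.3, 0.3, 0.3, -0.0], [5.3, 0.3, 0.3, -0.0], [5.3, 0.3, 0.3, -0.0]]
```

Fins are centred over the gaps to about 0.5 mm. Lowering.

Request:
send_rows(
  rows=[
    [4,0.1,0.3,0],
    [4,0.1,0.3,0],
    [4,0.1,0.3,0],
    [4,0.2,0.3,0],
    [4,0.2,0.3,0],
    [0,0,0,0],
  ],
)

```text
t: 38.6
ee_pos: [490.1, 327.1, 106.4]
orientation: [0.938, 1.445, -0.974]
ft_force: [-0.1, -0.9, -2.2]
width: 46.2
```

```bash
python3 -c "
from h import *
rows([489.3,327.4,75],-69.8,10)"
```

```text
t 38.60 pos [490.1 327.1 106.4] jawyaw -69.82 F [-0.1 -0.9 -2.2] w 46.2 q6 1.69 down [-0.083  0.031 -0.996]
len/row 3.1 turn -0.0
[[3.1, 0.1, 0.1, -0.0], [3.1, 0.1, 0.1, -0.0], [3.1, 0.1, 0.1, -0.0], [3.1, 0.1, 0.1, -0.0], [3.1, 0.1, 0.1, -0.0], [3.1, 0.1, 0.1, -0.0], [3.1, 0.1, 0.1, -0.0], [3.1, 0.1, 0.1, -0.0], [3.1, 0.1, 0.1, -0.0], [3.1, 0.1, 0.1, -0.0]]
```

Request:
send_rows(
  rows=[
    [4,0.1,0.1,0],
    [4,0.1,0.1,0],
    [4,0.1,0.1,0],
    [4,0.2,0.1,0],
    [3,0.2,0.1,0],
    [0,0,0,0],
  ],
)

```text
t: 39.1
ee_pos: [489.3, 327.6, 85.2]
orientation: [0.938, 1.445, -0.974]
ft_force: [-0.7, -0.0, -1.9]
width: 46.3
```

Request:
send_rows(
  rows=[
    [3,0.1,0.1,0],
    [2,0.1,0.1,0],
    [2,0.1,0.1,0],
    [0,0,0,0],
  ],
)

```text
t: 39.43
ee_pos: [489.1, 327.7, 77.4]
orientation: [0.938, 1.445, -0.974]
ft_force: [0.1, 0.5, -2.1]
width: 46.0
```

Request:
send_rows(
  rows=[
    [2,0.1,0.1,0],
    [1.5,0.1,0.1,0],
    [0,0,0,0],
  ],
)

```text
t: 39.68
ee_pos: [489.3, 327.8, 73.7]
orientation: [0.938, 1.445, -0.974]
ft_force: [0.3, 0.3, -1.8]
width: 45.9
```

Request:
send_rows(
  rows=[
    [1,0,0,0],
    [1,0,0,0],
    [0,0,0,0],
  ],
)

```text
t: 39.93
ee_pos: [489.4, 328.0, 72.6]
orientation: [0.938, 1.444, -0.974]
ft_force: [-0.5, 1.1, -2.0]
width: 46.1
```

Request:
send_rows(
  rows=[
    [1,0,0,0],
    [0,0,0,0],
  ],
)

```text
t: 40.1
ee_pos: [489.5, 328.2, 72.6]
orientation: [0.939, 1.444, -0.973]
ft_force: [-0.6, -0.2, -1.5]
width: 46.0
```

Request:
send_rows(
  rows=[
    [0,0,0,0],
    [0,0,0,0],
    [0,0,0,0],
    [0,0,0,0],
    [0,0,0,0],
    [0,0,0,0],
    [0,0,0,0],
  ],
  fingers=1,
)

```text
t: 40.68
ee_pos: [490.3, 328.8, 72.8]
orientation: [0.94, 1.444, -0.971]
ft_force: [0.4, 0.3, -0.4]
width: 86.7
```

```bash
python3 held2.py; python3 -c "
from h import *
rows([489.4,328,140],-69.8,7)"
```

```text
t 40.73 pos [490.2 328.8  72.8] jawyaw -69.82 F [-0.2 -0.1 -1.1] w 87.5 q6 1.69 down [-0.08   0.033 -0.996]
top n 7583 slope [-0.0076 -0.    ] z@c [502.4 332.2 104.7]
ymax 28.1 z [-23.   20.1] x -32.6
end face yawslope,lean [0.0013 0.1588] median tool y 37.0 world med [525.1 341.   91.3]
patch [298. 200.] n 136 med [532.9 331.6  96.9] rect 532.1 333.8 1.8 30.1 19.2
patch [269. 276.] n 2782 med [498.  331.9 105. ] rect 496.9 331.6 28.4 23.9 19.9
t 40.73 pos [490.2 328.8  72.8] jawyaw -69.82 F [-0.2 -0.1 -1.1] w 87.5 q6 1.69 down [-0.08   0.033 -0.996]
len/row 9.6 turn -0.0
[[-9.6, -0.8, -0.5, -0.0], [-9.6, -0.8, -0.5, -0.0], [-9.6, -0.8, -0.5, -0.0], [-9.6, -0.8, -0.5, -0.0], [-9.6, -0.8, -0.5, -0.0], [-9.6, -0.8, -0.5, -0.0], [-9.6, -0.8, -0.5, -0.0]]
```

The top is at 104.7–105 mm and level, so it's home. Retreat straight up.

Request:
send_rows(
  rows=[
    [-6,-0.6,-0.4,0],
    [-10,-0.8,-0.5,0],
    [-12,-0.9,-0.6,0],
    [-14,-1,-0.7,0],
    [-16,-1.2,-0.8,0],
    [-16,-1.2,-0.8,0],
    [-16,-1.2,-0.8,0],
    [-14,-1,-0.7,0],
    [-10,-1,-0.5,0],
    [0,0,0,0],
  ],
)

```text
t: 41.57
ee_pos: [489.6, 327.5, 201.8]
orientation: [0.944, 1.441, -0.967]
ft_force: [-0.3, 0.5, 0.3]
width: 88.1
```

Request:
send_rows(
  rows=[
    [-8,-20,0,0],
    [-8,-20,0,0],
    [-5,-20,0,0],
    [0,0,0,0],
    [0,0,0,0],
  ],
)

```text
t: 41.98
ee_pos: [433.6, 305.1, 228.3]
orientation: [0.946, 1.44, -0.965]
ft_force: [0.5, 1.1, 0.4]
width: 87.9
```

```bash
python3 - <<'E'
from m2 import *
st()
for nm in ('wrist','scene','top'):
    d=ctrl.get_image(nm); save('f_'+nm,d['img'])
    W,Z,H,S,V=prep(d)
    for lab,c,z in (('right',(489,327),105),('wrong',(493,114),100)):
        m=(abs(W[...,0]-c[0])<34)&(abs(W[...,1]-c[1])<34)&(abs(Z-z)<6)&((H<95)|(H>130)|(Z>z-4))
        rep(W,nm+' '+lab,m)
E
```

```text
t 41.98 pos [433.6 305.1 228.3] jawyaw -69.82 F [0.5 1.1 0.4] w 87.9 q6 1.73 down [-0.073  0.037 -0.997]
wrist right [282. 129.] n 3810 med [490.4 329.  104.7] rect 489.1 328.9 61.6 46.3 19.6
wrist wrong [496. 208.] n 3032 med [495.2 115.9  98.7] rect 494.3 113.5 61.7 48.0 6.0
scene right [422. 251.] n 489 med [490.8 331.7 103.4] rect 488.5 331.2 64.2 45.2 18.1
scene wrong [335. 213.] n 353 med [496.  116.8  97.4] rect 494.1 116.2 63.5 45.6 6.4
top right [127. 238.] n 56 med [477.3 344.  105.4] rect 477.1 343.8 32.5 12.2 21.8
top wrong [216. 233.] n 418 med [492.7 116.   99.2] rect 492.9 115.8 59.9 46.4 7.0
```

View pics/f_wrist.png

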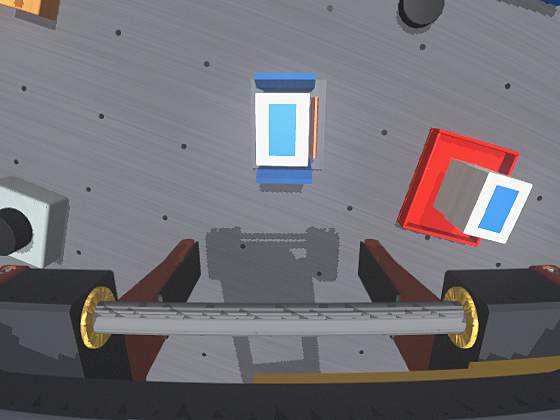

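View pics/f_scene.png

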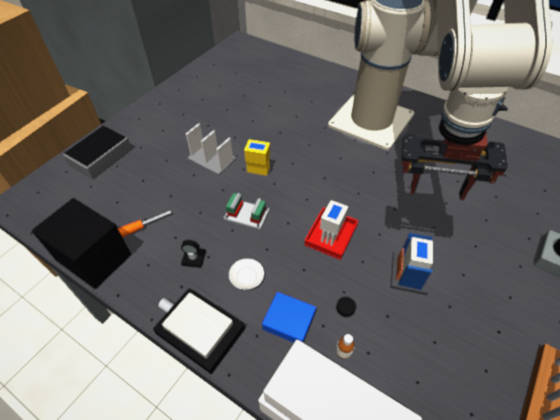

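View pics/f_top.png

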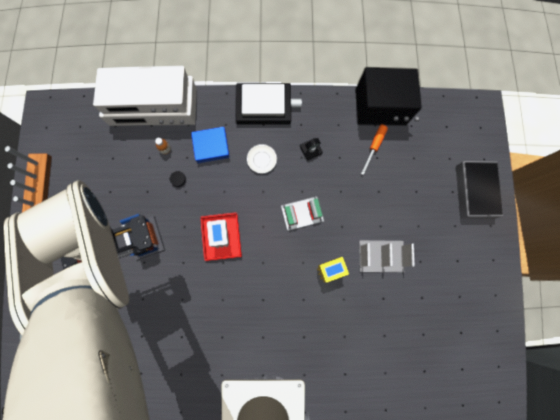

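The right cassette is seated between the cheeks (wrist 282,129; top at 104.7 mm). The wrong one stands in the tray (scene 335,213; top about 99 mm). Nothing else has moved and the arm is clear.

```bash
python3 -c "
from h import *
o,M=st(); print(abs(o['qvel']).max()); print(ctrl.close_job())"
```

```text
t 42.13 pos [434.2 305.3 227.7] jawyaw -69.84 F [-0.2  1.2 -1.5] w 87.6 q6 1.73 down [-0.074  0.037 -0.997]
0.008628082811344093
the job is handed in; nothing more can be done
None
```

Both cassettes were gauged and put where they belong, and I handed the job in at 42.1 s with the arm clear and at rest.

- **Wrong cassette:** the one from the caddy bay nearer the gauge sank to the gauge floor, with its top at 102.5 mm (103 expected). I let go, took it again and stood it in the red tray. The last views showed it upright there, with its top at 97–99 mm in all three cameras (99–100 expected).
- **Right cassette:** the other one passed the green gap and stopped on the red step, top at 118.8 mm (119 expected). I let go, re-gripped it across its long sides and lowered it into the cooler. The final wrist view had its top at 104.7 mm (105 expected); it measured level at release and lay about 2 mm or less from the measured cooler centre.

**Checks that disagreed:**
- The scene camera read the heights 1–2 mm low and put the seated cassette about 4 mm off in y. I put this down to calibration.
- In the final top view the arm hid most of the cooler, so that camera only partly confirmed the seating.
- The tool's tilt crept up to about 5° over the long moves. I allowed for it before each insertion. Contact forces stayed at a few newtons.

The yellow look-alike and the other objects looked unmoved in the last pictures, judged by eye.

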